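Load the drying bench of the 3D-glasses wash room

TASK

The cleaning tools have just been washed: stand every brush, bristles up, in the deep cup of the steel caddy so that it leans on the drip-tray side of the rim with its bristle tip out over the drip tray, and lay every blue roller in the drying stand, lowered until both axle ends have settled in its V forks before you let go. Lower things into place rather than dropping them, and leave everything else on the counter alone. When all brushes and rollers are in place, press the dryer's green start button right down and let it come back up.

Things in the scene. Friction and masses are not known exactly. Their poses are not given: they have to be found in the camera images.
- rack: Sloped wire rack holding the washed brushes, fixed; 150 (x) x 230 (y) mm. Origin: centre of its underside; +x is the way the brush heads lean, 45 degrees from upright. Each butt stands on the 3 mm base plate 55 mm towards -x, behind a 15 mm lip; the handle lies on a cross bar 79 mm up (34 mm towards +x) between two wire prongs reaching 94 mm up. Slots at y = -84, -28, 28, 84 mm.
- caddy: Steel caddy, fixed: deep oblong open cup with a drip tray joined to one long side. Origin: centre of the cup's underside; +x from cup to tray. Cup inside 72 (x) x 176 mm (y), walls 3, inner floor 4 and rim 99 mm above the counter. Tray (black mat, lips 16 mm high): x = 39 to 160 mm, 182 mm wide. Room for four brushes side by side, 44 mm apart.
- stand: Dark steel drying stand for two rollers, fixed, 143 x 170 mm. Origin: centre of its underside. Four V forks on posts, 64.5 mm either side of the origin along x (5 mm thick, 124 mm clear between); each pair carries a roller with its axis along the stand's x. V: right angle, 34 mm wide at the top, fork tips 81 mm above the counter.
- stand_seat1 (a point): Where the middle of a seated roller lies, first place of the stand: 50 mm towards the stand's -y, 72 mm above the counter.
- stand_seat2 (a point): Where the middle of a seated roller lies, second place of the stand: 50 mm towards the stand's +y, 72 mm above the counter.
- start (a joint): The dryer's green start button: travel in m, 0 released, 0.006 fully pressed down (spring, 1.5 N to move, 5 N fully down); it springs back.
- start_top (a point): Centre of the top of the green round start button (30 mm across), on top of the white bench dryer, near the dryer's edge that faces the robot. Pressed straight down. The dryer is a fixed box, 180 (x) x 220 (y) x 114 mm high, button 62 mm towards the robot from its middle.
- brush_a: Round brush with a blue handle, 200 mm long, 50 g, handle and steel ferrule 12 to 14 mm thick; may be absent. Origin at the butt (bare end), own z axis along the handle to the bristles. Ferrule 137 to 162 mm along it, then dark bristles tapering to the tip; good grip at 145 to 155 mm, balance point about 86 mm.
- brush_a_tip (a point): Bristle tip of the blue brush, 200 mm from its butt.
- brush_b: Round brush with a green handle, 200 mm long, 50 g, handle and steel ferrule 12 to 14 mm thick; may be absent. Origin at the butt (bare end), own z axis along the handle to the bristles. Ferrule 137 to 162 mm along it, then dark bristles tapering to the tip; good grip at 145 to 155 mm, balance point about 86 mm.
- brush_b_tip (a point): Bristle tip of the green brush, 200 mm from its butt.
- brush_c: Round brush with a yellow handle, 200 mm long, 50 g, handle and steel ferrule 12 to 14 mm thick; may be absent. Origin at the butt (bare end), own z axis along the handle to the bristles. Ferrule 137 to 162 mm along it, then dark bristles tapering to the tip; good grip at 145 to 155 mm, balance point about 86 mm.
- brush_c_tip (a point): Bristle tip of the yellow brush, 200 mm from its butt.
- brush_d: Round brush with a red handle, 200 mm long, 50 g, handle and steel ferrule 12 to 14 mm thick; may be absent. Origin at the butt (bare end), own z axis along the handle to the bristles. Ferrule 137 to 162 mm along it, then dark bristles tapering to the tip; good grip at 145 to 155 mm, balance point about 86 mm.
- brush_d_tip (a point): Bristle tip of the red brush, 200 mm from its butt.
- roller_a: Dust roller: blue gel cylinder 44 mm across, 100 mm long (grip its middle), black six-sided collar at each end (50 mm over flats, 8 mm thick, stops it rolling), 12 mm steel axle sticking out of both ends, 150 mm long over all, 180 g; may be absent. Origin at the middle of the axis, x along the axis. Lies on the counter with its axis 25 mm up.
- roller_b: Dust roller: blue gel cylinder 44 mm across, 100 mm long (grip its middle), black six-sided collar at each end (50 mm over flats, 8 mm thick, stops it rolling), 12 mm steel axle sticking out of both ends, 150 mm long over all, 180 g; may be absent. Origin at the middle of the axis, x along the axis. Lies on the counter with its axis 25 mm up.
- soap: White bottle with a blue cap, 60 mm across, 160 mm tall; not part of the job, to be left where it is. Origin at the centre of its underside.
- jar: Amber jar with a black lid, 64 mm across, 75 mm tall; not part of the job, to be left where it is. Origin at the centre of its underside.
- beaker: Grey open cup, 68 mm across, 80 mm tall; not part of the job, to be left where it is. Origin at the centre of its underside.
- sponge_block: Yellow foam block 60 x 45 x 30 mm; not part of the job, to be left where it is. Origin at the centre of its underside.
- glasses_a: Dark red 3D glasses, folded, 150 mm wide, 25 mm deep, 45 mm high; not part of the job, to be left where it is. Origin at the centre of its underside (glasses: under the lenses).
- glasses_b: Dark red 3D glasses, folded, 150 mm wide, 25 mm deep, 45 mm high; not part of the job, to be left where it is. Origin at the centre of its underside (glasses: under the lenses).
- glasses_c: Dark red 3D glasses, folded, 150 mm wide, 25 mm deep, 45 mm high; not part of the job, to be left where it is. Origin at the centre of its underside (glasses: under the lenses).
There are look-alikes about, which are no part of the job. Leave any purple look-alike of the roller_b alone.

How it is judged (in metres and radians):
On the way, in this order (a step that is already met when the one before it is completed fails the run):
1. every brush present leans in the caddy over the drip tray and every roller present is seated in the stand, all let go (x of brush_a_tip in the frame of caddy between 0.045 and 0.15 m and y of brush_a_tip in the frame of caddy between -0.1 and 0.1 m and z of each of brush_a_tip, brush_b_tip, brush_c_tip, brush_d_tip in the frame of caddy above 0.14 m and x of brush_a in the frame of caddy between -0.04 and 0.036 m and y of brush_a in the frame of caddy between -0.09 and 0.09 m and z of each of brush_a, brush_b, brush_c, brush_d in the frame of caddy below 0.03 m and linear speed of each of brush_a, brush_b, brush_c, brush_d, roller_a, roller_b below 0.03 m/s and contact force between each of brush_a, brush_b, brush_c, brush_d, roller_a, roller_b and the fingers below 0.05 N and x of brush_b_tip in the frame of caddy between 0.045 and 0.15 m and y of brush_b_tip in the frame of caddy between -0.1 and 0.1 m and x of brush_b in the frame of caddy between -0.04 and 0.036 m and y of brush_b in the frame of caddy between -0.09 and 0.09 m and x of brush_c_tip in the frame of caddy between 0.045 and 0.15 m and y of brush_c_tip in the frame of caddy between -0.1 and 0.1 m and x of brush_c in the frame of caddy between -0.04 and 0.036 m and y of brush_c in the frame of caddy between -0.09 and 0.09 m and x of brush_d_tip in the frame of caddy between 0.045 and 0.15 m and y of brush_d_tip in the frame of caddy between -0.1 and 0.1 m and x of brush_d in the frame of caddy between -0.04 and 0.036 m and y of brush_d in the frame of caddy between -0.09 and 0.09 m and (distance between roller_a and stand_seat1 below 0.009 m or distance between roller_a and stand_seat2 below 0.009 m) and angle between the x axis of each of roller_a, roller_b and the x axis of stand, either way round below 0.07 rad and z of each of roller_a, roller_b in the frame of stand below 0.076 m and (distance between roller_b and stand_seat1 below 0.009 m or distance between roller_b and stand_seat2 below 0.009 m)), for 0.2 s.
2. then the start button is pressed down (at least 4.5 of its 6 mm) (value of joint start above 0.0045 m), for 0.05 s.
At the end, for the whole second after the job is handed in: All brushes: butt in the cup (under 30 mm up), tip over 140 mm high, 45 to 150 mm towards the tray from the cup's centre, within 100 mm of its middle. All rollers: centre within 9 mm of a seat point, under 4 mm above it, axis within 4 degrees. All let go and at rest; button up (all of step 1 and value of joint start below 0.0015 m); the robot touches nothing.
It fails at once if a brush is let go in mid-air, its butt more than 6 cm above the counter ((contact force between brush_a and anything else below 0.02 N and height (world z) of brush_a above 0.06 m) or (contact force between brush_b and anything else below 0.02 N and height (world z) of brush_b above 0.06 m) or (contact force between brush_c and anything else below 0.02 N and height (world z) of brush_c above 0.06 m) or (contact force between brush_d and anything else below 0.02 N and height (world z) of brush_d above 0.06 m)).
It fails at once if a roller is let go in mid-air, more than 25 mm above its seat ((contact force between roller_a and anything else below 0.02 N and height (world z) of roller_a above 0.097 m) or (contact force between roller_b and anything else below 0.02 N and height (world z) of roller_b above 0.097 m)).
It fails at once if a bystander is shifted by more than 5 cm or knocked over (distance of any of soap, jar, beaker, sponge_block, glasses_a, glasses_b, glasses_c from where it was at the start of the episode above 0.05 m or angle between any of soap, jar, beaker, sponge_block, glasses_a, glasses_b, glasses_c's own z axis and vertical above 0.6 rad).
Of brush_a, brush_b, brush_c, brush_d only 3 to 4 are there at a start; the rules pass over those that are not, and their reading is None.
Of roller_a, roller_b only 1 to 2 are there at a start; the rules pass over those that are not, and their reading is None.
At some moment in a run one of roller_a, roller_b may be knocked a few centimetres aside while the robot is not near it.
It also fails if it takes over 210 s, if anything falls off the work surface, if the arm or the gripper's body presses on something with over 40 N, if the wrist force passes 120 N, or if a joint passes its speed limit or range.

ROBOT

A 6-joint arm with a two-finger parallel gripper is mounted at the origin on the work surface. World frame = base frame: x ahead of the robot, y to its left, z up, the work surface at z = 0. Lengths are in mm, angles in degrees, forces in N, time in s.
With the tool pointing down it reaches from about 325 to 925 mm from the base axis. Payload 3.1 kg.
Tool frame: the origin (TCP) lies at the very end of the fingers, on their centre line; the grasp point (between the pads) lies grasp_offset behind it (grasp_offset is the distance from the TCP to the grasp point, in mm); z points along the fingers, x is the direction in which the jaws open and shut, and the axes are right-handed (so a half turn about z gives the same grasp; the last joint's range is limited). The gripper opens to 85 mm and grips with 20 to 120 N. Pads are 22 mm wide; open, the fingers measure 114 mm over their backs; the gripper's body (76 mm by 85 mm) begins 54 mm behind the grasp point. The pads swing forward as they close: fully open they stand 13 mm farther back than shut.
Start: joints at [59.462, 12.427, 92.441, -0, 75.132, -6.429], TCP at [255.29, 570.496, 231.3] pointing down, gripper open.
Joint ranges: [-157.48, 157.48], [-44.54, 120.13], [17.64, 146.25], [-64.5, 244.5], [7.68, 150.69], [-147.95, 147.95]. Speed limits (degrees/s): [159.86, 159.86, 180, 180, 180, 180].

INTERFACE

Orientations are given as [roll, pitch, yaw] about the fixed x, y, z axes, in that order (R = Rz(yaw) Ry(pitch) Rx(roll)).
In Python, from station import * gives the robot as it stands. Calls block until the motion is done:
- goto(position, orientation): joint-space move of the TCP to a pose.
- move_l(position, attitude=None, speed=150): straight line of the TCP; attitude=None keeps the orientation; speed is the mean speed in mm/s.
- move_j(angles): joint-space move.
- grip(opening, squeeze=None): finger opening in mm; squeeze is the grip in N (None keeps the last); returns when the fingers have stopped.
- wait(seconds).
- solve_ik(position, orientation): joint angles nearest the present ones, or None.
- get_obs(): the state.
- get_image(name): name is "side" or "top"; returns the picture (420x560x3 uint8, red, green, blue); there is no depth.
- get_calibration(name): a dict with "fx", "fy", "cx", "cy" (pixels), "D" ([k1, k2, p1, p2, k3] as OpenCV has them; the pictures are not rectified), "R" (3x3) and "t" (3): a world point X has camera coordinates R X + t. Camera axes: x right, y down, z forward; pixel columns grow to the right and rows downward; lengths in mm; the calibration is good to about 2 mm. A picture is of the moment at which its call begins. get_calibration takes no time and is no camera call.
A pose or a line that the arm cannot do raises Unreachable and nothing moves.
- sign_off(): hands the job in, once; it reports no verdict.
Trained networks look in the newest picture that a camera, given by its name, has taken for a name from the list of things; names that differ only in an ending like _2 or _b are one class to them, and where a whole thing is asked for, a point or a joint stands for the part that bears it (a point fixed in the world has none). Each returns a list of dicts, best first, with "score" (0 to 1); they miss things now and then, are a little off and sometimes report something else, mostly with a low value. They report only what shows in the picture. A call takes as long as a camera call. They do not tell look-alikes from the thing itself.
- spot_in(name, camera): "extent" ([centre column, centre row, width, height] in pixels, round what is visible of it).
- regions_of(name, camera): "region" (420x560 bool, what is visible of it) and "extent" ([centre column, centre row, width, height] in pixels, round what is visible of it).
The state is a dict: "t": time; "joint_pos": joint angles; "qvel": joint speeds; "effort": joint torques, N m; "tcp_pos": TCP position; "ee_rot": TCP orientation; "wrist_force": force on the tool from outside, world axes, zero at the start; "moment": the same for the moment, N m; "grip_width": finger opening in mm.
Only numpy, scipy, OpenCV 4.12 (cv2) and the standard library are available. Lean on these libraries where they do the work, as an engineer would, in place of code of your own. Each camera call takes 0.05 s, during which the arm holds its last target.

## Working session

There is one attempt and no reset: what is moved stays moved. The work goes in short steps, each a Python script; the robot and the scene stay as the last script left them, time stands still between calls to the robot, and variables do not carry over. Pictures are saved under pics/ and viewed, and the job is handed in when it is done.

```bash
mkdir -p pics; ls
python3 - <<'E'
from station import *
import cv2
for n in("side","top"):
    im=get_image(n); cv2.imwrite(f"pics/{n}0.png",im[:,:,::-1])
    c=get_calibration(n); print(n,c)
o=get_obs();print(o)
E
```

```text
pics
side {'fx': 491.74700697664923, 'fy': 491.74700697664923, 'cx': 279.53815688606153, 'cy': 205.24395611595415, 'D': array([-0.17785708,  0.        ,  0.        ,  0.        ,  0.        ]), 'R': array([[ 0.87461589, -0.48476505,  0.00706285],
       [-0.27064547, -0.5002833 , -0.82247654],
       [ 0.40224131,  0.71743952, -0.56875519]]), 't': array([-425.96153885,  208.99135639, 1225.95471461])}
top {'fx': 386.7498272017312, 'fy': 386.7498272017312, 'cx': 272.3943418318407, 'cy': 208.2336653488077, 'D': array([0.00317016, 0.        , 0.        , 0.        , 0.        ]), 'R': array([[-2.56506210e-02, -9.99659443e-01, -4.80032222e-03],
       [-9.77490488e-01,  2.60871199e-02, -2.09360474e-01],
       [ 2.09414401e-01, -6.77956861e-04, -9.77826748e-01]]), 't': array([  21.05654831,  492.17151192, 1154.39014999])}
{'t': 0.1, 'joint_pos': array([ 5.94620273e+01,  1.24726972e+01,  9.25220829e+01,  7.09350465e-04,
        7.51336814e+01, -6.42722549e+00]), 'qvel': array([ 0.03178306, -0.02896994, -0.17105668, -0.09433563, -0.07368836,
        0.04500044]), 'effort': array([-2.73280275e-03, -3.98082089e+01, -3.04968846e+01, -2.47996286e-04,
        4.32117013e-03,  2.39867023e-05]), 'tcp_pos': array([254.8873531 , 569.83062065, 230.07052978]), 'ee_rot': array([-1.79984939e+02,  1.27577443e-01,  6.58890868e+01]), 'wrist_force': array([ 0.08140859, -0.40165988, -0.00835608]), 'moment': array([-0.04062046, -0.03659928, -0.0110705 ]), 'grip_width': 85.4506067850304}
```

View pics/side0.png

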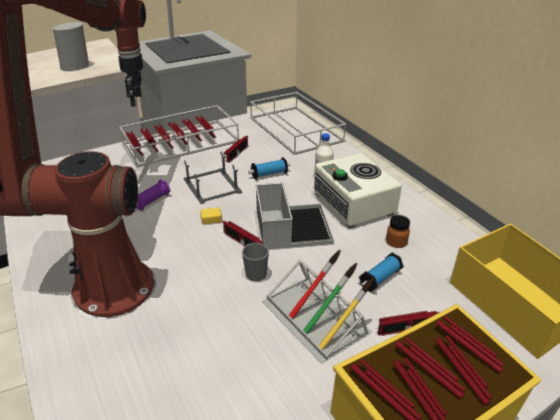

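View pics/top0.png

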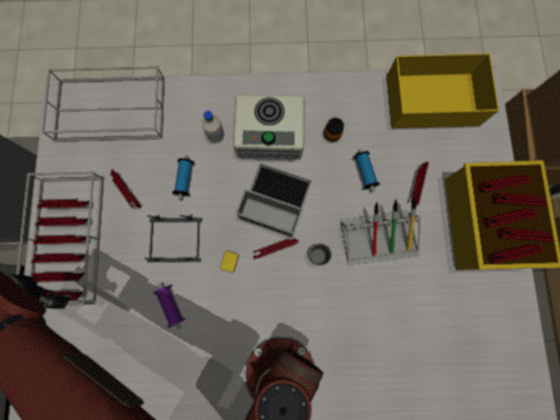

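```bash
cat > h.py <<'E'
from station import *
import numpy as np, cv2
from scipy.spatial.transform import Rotation as Ro
from scipy.optimize import least_squares
C={n:get_calibration(n) for n in("side","top")}
def proj(n,X):
    c=C[n];K=np.array([[c['fx'],0,c['cx']],[0,c['fy'],c['cy']],[0,0,1]])
    return cv2.projectPoints(np.atleast_2d(np.asarray(X,float)),cv2.Rodrigues(c['R'])[0],c['t'],K,c['D'])[0].reshape(-1,2)
def ray(n,uv):
    c=C[n];K=np.array([[c['fx'],0,c['cx']],[0,c['fy'],c['cy']],[0,0,1]])
    p=cv2.undistortPoints(np.array([[uv]],float),K,c['D']).ravel()
    return -c['R'].T@c['t'], c['R'].T@np.array([p[0],p[1],1])
def onz(n,uv,z):
    o,d=ray(n,uv);return o+d*(z-o[2])/d[2]
def tri(a,b):
    A=[];B=[]
    for n,uv in(("side",a),("top",b)):
        o,d=ray(n,uv);d/=np.linalg.norm(d);P=np.eye(3)-np.outer(d,d);A.append(P);B.append(P@o)
    return np.linalg.lstsq(np.vstack(A),np.hstack(B),rcond=None)[0]
def crop(n,im,box,name,s=None,pts=None):
    x0,y0,x1,y1=box
    s=s or min(800/(x1-x0),600/(y1-y0))
    g=cv2.resize(im[y0:y1,x0:x1,::-1],None,fx=s,fy=s,interpolation=cv2.INTER_CUBIC)
    if pts is not None:
        for p in pts: 
            q=(np.array(p)+.5-[x0,y0])*s
            if abs(q).max()<3000: cv2.circle(g,tuple(int(v) for v in q),2,(255,0,255),-1)
    for k in range((x0//10+1)*10,x1,10):
        cv2.line(g,(int((k+.5-x0)*s),0),(int((k+.5-x0)*s),6),(0,0,255),1); cv2.putText(g,str(k),(int((k-x0)*s)-8,16),0,.35,(0,0,255),1)
    for k in range((y0//10+1)*10,y1,10):
        cv2.line(g,(0,int((k+.5-y0)*s)),(6,int((k+.5-y0)*s)),(0,0,255),1); cv2.putText(g,str(k),(8,int((k-y0)*s)+8),0,.35,(0,0,255),1)
    cv2.imwrite(f"pics/{name}.png",g)
E
python3 - <<'E'
from h import *
t=cv2.imread('pics/top0.png')[:,:,::-1];s=cv2.imread('pics/side0.png')[:,:,::-1]
crop("top",t,(325,145,445,275),"ct1"); crop("top",t,(135,155,320,275),"ct2")
crop("side",s,(255,180,415,365),"cs1"); crop("side",s,(175,125,415,260),"cs2")
E
```

```text
(no output)
```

View pics/ct1.png

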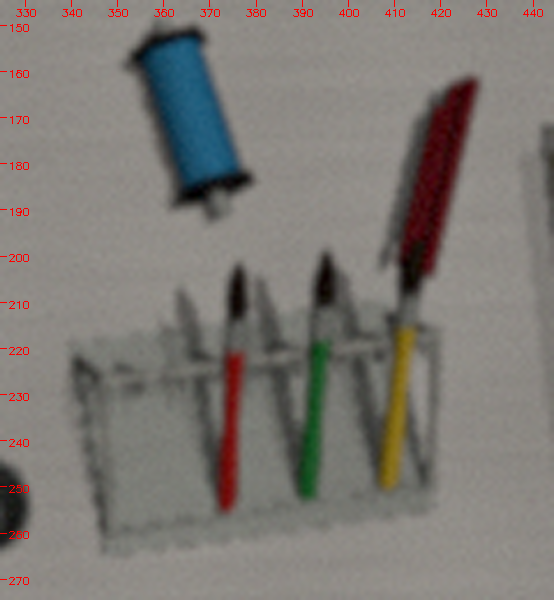

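View pics/ct2.png

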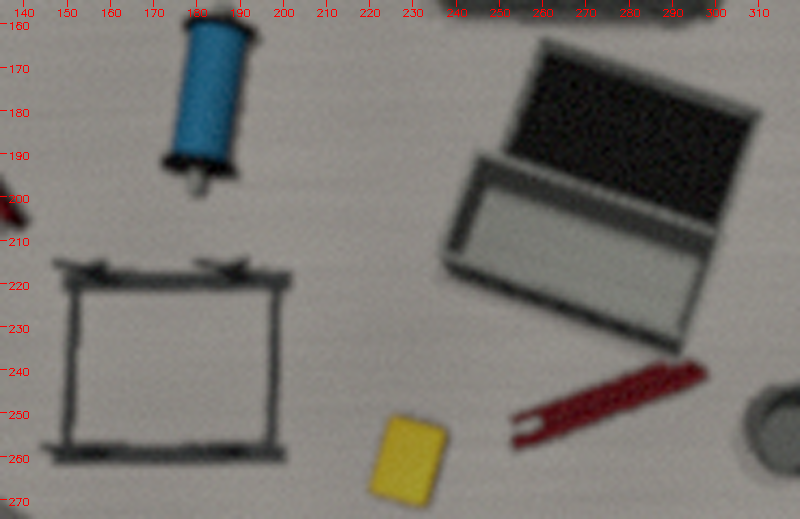

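View pics/cs1.png

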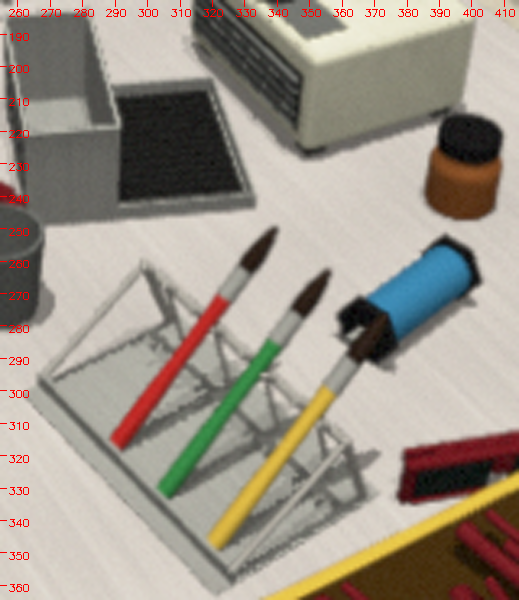

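View pics/cs2.png

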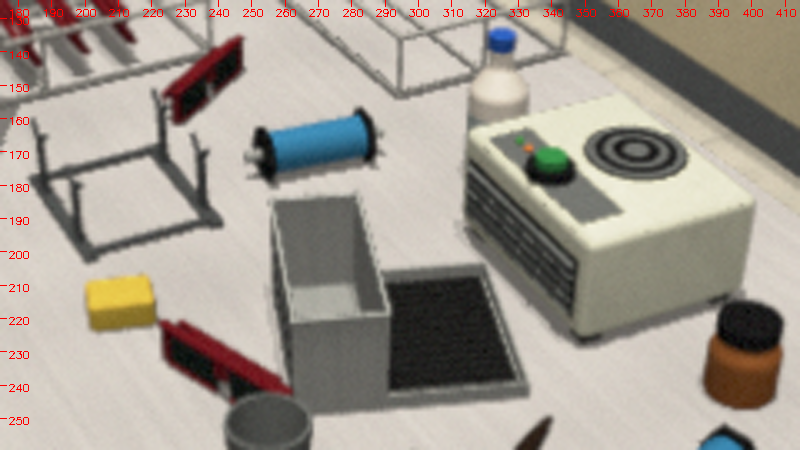

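```bash
cat > fit.py <<'E'
from h import *
def cs(l,x0,y0,s): return [np.array([x0+a/s-.5,y0+b/s-.5]) for a,b in l]
ct2=lambda *l:cs(l,135,155,800/185); cs2=lambda *l:cs(l,175,125,800/240)
ct1=lambda *l:cs(l,325,145,600/130); cs1=lambda *l:cs(l,255,180,600/185)
def fit(obs,x0):
    def X(p,m): 
        c,s=np.cos(p[2]),np.sin(p[2]);return np.array([p[0]+c*m[0]-s*m[1],p[1]+s*m[0]+c*m[1],m[2]])
    f=lambda p:np.concatenate([proj(n,X(p,m))[0]-uv for n,m,uv in obs])
    r=least_squares(f,x0,x_scale=[10,10,.1],loss='soft_l1');return r.x,np.round(f(r.x).reshape(-1,2),1)
m=[(160,91,16),(160,-91,16),(39,91,99),(-39,91,99),(-39,-91,99),(39,-91,99)]
o=[("top",a,b) for a,b in zip(m,ct2((545,40),(760,113),(482,157),(443,262),(680,352),(716,232)))]
m=[(-39,91,99),(39,91,99),(39,-91,99),(-39,-91,99),(160,91,16)]
o+=[("side",a,b) for a,b in zip(m,cs2((272,198),(357,196),(389,315),(289,320),(485,267)))]
p,r=fit(o,[550,0,-.2]);print("caddy",p,np.degrees(p[2]));print(r.tolist())
m=[(-71.5,85,4),(-71.5,-85,4),(71.5,85,4),(71.5,-85,4)]
o=[("top",a,b) for a,b in zip(m,ct2((53,458),(284,458),(66,280),(290,280)))]
m=[(-71.5,85,4),(-71.5,-85,4),(71.5,-85,4),(71.5,85,4)]
o+=[("side",a,b) for a,b in zip(m,cs2((30,180),(88,262),(222,222),(158,148)))]
p,r=fit(o,[500,250,0]);print("stand",p,np.degrees(p[2]));print(r.tolist())
m=[(-75,115,3),(-75,-115,3),(75,115,3)]
o=[("top",a,b) for a,b in zip(m,ct1((105,553),(436,512),(72,342)))]
m=[(-75,115,3),(-75,-115,3)]
o+=[("side",a,b) for a,b in zip(m,cs1((38,385),(218,582)))]
p,r=fit(o,[500,-250,0]);print("rack",p,np.degrees(p[2]));print(r.tolist())
R=Ro.from_euler('z',p[2]).as_matrix()
for y in(84,28,-28,-84): print(" slot",y,R@[-55,y,0]+[p[0],p[1],3])
S=cs1((118,443),(274,230),(166,492),(327,271),(213,543),(382,317))
T=ct1((227,508),(238,265),(306,494),(326,252),(388,485),(416,240))
for i,n in enumerate("red green yellow".split()):
    a,b=tri(S[2*i],T[2*i]),tri(S[2*i+1],T[2*i+1]);d=b-a
    print(n,a,b,np.linalg.norm(d),np.degrees(np.arctan2(d[1],d[0])),np.degrees(np.arcsin(d[2]/np.linalg.norm(d))))
print("button",tri((338.7,170.5),(268,136.5)))
E
python3 fit.py
cat > rol.py <<'E'
from h import *
from scipy.optimize import minimize
def mask(im):
    h=cv2.cvtColor(np.ascontiguousarray(im),cv2.COLOR_RGB2HSV)
    return cv2.inRange(h,(97,110,50),(115,255,255))>0
th=np.linspace(0,2*np.pi,32,endpoint=False)
def cyl(p,z=25,L=42,r=22):
    c,s=np.cos(p[2]),np.sin(p[2]);out=[]
    for x in(-L,L):
        for t in th: out.append((p[0]+c*x-s*r*np.cos(t),p[1]+s*x+c*r*np.cos(t),z+r*np.sin(t)))
    return np.array(out)
def sil(n,p,z):
    q=proj(n,cyl(p,z));h=cv2.convexHull(q.astype(np.float32)).reshape(-1,2)
    m=np.zeros((420*4,560*4),np.uint8);cv2.fillPoly(m,[np.round((h+.5)*4).astype(int)],255)
    return cv2.resize(m,(560,420),interpolation=cv2.INTER_AREA)/255.
def fitr(ims,p0,z=25):
    M={}
    for n in ims:
        mk=mask(ims[n]).astype(float);u=proj(n,[p0[0],p0[1],z])[0]
        w=np.zeros_like(mk);x,y=int(u[0]),int(u[1]);w[max(0,y-40):y+40,max(0,x-40):x+40]=1;M[n]=mk*w
    f=lambda p:sum(abs(sil(n,p,z)-M[n]).sum()/max(1,M[n].sum()) for n in M)
    b=None
    for dy in (0,.4,-.4):
        s=np.array([p0,[p0[0]+25,p0[1],p0[2]],[p0[0],p0[1]+25,p0[2]],[p0[0],p0[1],p0[2]+.3]],float);s[:,2]+=dy
        r=minimize(f,s[0],method='Nelder-Mead',options=dict(initial_simplex=s,xatol=.05,fatol=1e-4))
        if b is None or r.fun<b.fun:b=r
    return b.x,b.fun
E
python3 - <<'E'
from rol import *
t=cv2.imread('pics/top0.png')[:,:,::-1];s=cv2.imread('pics/side0.png')[:,:,::-1]
for uv,a in(((184,176),0),((366,170),.2)):
    p=onz("top",uv,25);print(p);x,f=fitr({"top":t,"side":s},[p[0],p[1],a]);print(x,np.degrees(x[2]),f)
E
```

```text
caddy [ 4.72873362e+02  2.05606381e+01 -3.76609767e-01] -21.578150175284993
[[-0.9, -1.1], [1.6, 0.2], [-1.4, -1.3], [-1.7, -1.8], [0.9, -1.9], [1.3, 1.6], [-1.1, 1.1], [-0.3, 0.0], [-0.8, 0.6], [-0.1, 1.2], [-0.0, -0.9]]
stand [ 4.10121404e+02  3.23481256e+02 -1.80146144e-02] -1.0321613734074488
[[-0.2, 1.5], [0.2, 1.1], [-0.5, -1.8], [0.2, -2.3], [-0.4, -0.2], [-0.4, 0.4], [1.0, 0.9], [0.1, -0.6]]
rack [ 4.04785562e+02 -3.29336467e+02  9.15652100e-02] 5.246300086052472
[[-0.4, -1.0], [-0.1, -0.7], [-0.6, -1.8], [-2.6, 1.5], [-0.2, 4.0]]
 slot 84 [ 342.33523178 -250.71740943    3.        ]
 slot 28 [ 347.45572135 -306.48281615    3.        ]
 slot -28 [ 352.57621091 -362.24822287    3.        ]
 slot -84 [ 357.69670048 -418.01362959    3.        ]
red [ 345.4415224  -306.72557378   11.6932837 ] [ 482.50276248 -290.22053011  145.48444558] 192.24535104065518 6.866548065734597 44.10214236096585
green [ 353.22251915 -361.64300326    9.67729964] [ 489.02612069 -345.34500579  146.44098215] 193.42323480905162 6.843424434275154 44.99698451088403
yellow [ 357.25031061 -417.30743514   11.29241924] [ 494.46200413 -401.59269214  146.79023075] 193.47779952907996 6.533571184986302 44.45328024404128
button [693.85224626  16.04191062 140.15736055]
[613.22147569 292.81474637  25.        ]
[ 6.15886768e+02  2.97858236e+02 -1.14448356e-01] -6.557407772791019 0.3898891718653863
[ 617.49898159 -299.76803524   25.        ]
[ 6.28822520e+02 -2.96721741e+02  2.54656451e-01] 14.590739851921118 0.4724569175496285
```

```bash
cat > ov.py <<'E'
from h import *
def box(p,x0,x1,y0,y1,z):
    c,s=np.cos(p[2]),np.sin(p[2]);o=[]
    for t in np.linspace(0,1,40):
        for a,b in((x0+t*(x1-x0),y0),(x0+t*(x1-x0),y1),(x0,y0+t*(y1-y0)),(x1,y0+t*(y1-y0))):
            o.append((p[0]+c*a-s*b,p[1]+s*a+c*b,z))
    return np.array(o)
def show(P,boxes,tb,sb,name,ims):
    X=np.vstack([box(P,*b) for b in boxes])
    crop("top",ims["top"],tb,name+"_t",s=400/(tb[2]-tb[0]),pts=proj("top",X));crop("side",ims["side"],sb,name+"_s",s=400/(sb[2]-sb[0]),pts=proj("side",X))
    a=cv2.imread(f"pics/{name}_t.png");b=cv2.imread(f"pics/{name}_s.png");h=max(a.shape[0],b.shape[0])
    o=np.zeros((h,a.shape[1]+b.shape[1],3),np.uint8);o[:a.shape[0],:a.shape[1]]=a;o[:b.shape[0],a.shape[1]:]=b;cv2.imwrite(f"pics/{name}.png",o)
CB=[(-39,39,-91,91,99),(-39,39,-91,91,0),(39,160,-91,91,16)]
E
python3 - <<'E'
from ov import *
ims={n:cv2.imread(f'pics/{n}0.png')[:,:,::-1] for n in("top","side")}
show([472.9,20.6,-.3766],CB,(225,150,325,250),(245,170,345,260),"ocad",ims)
show([410.1,323.5,-.018],[(-71.5,71.5,-85,85,0),(-67,67,-67,67,81)],(135,200,215,275),(175,145,255,210),"osta",ims)
show([404.8,-329.3,.0916],[(-75,75,-115,115,3),(34,34,-115,115,79)],(330,190,430,275),(255,240,375,365),"orac",ims)
E
```

```text
(no output)
```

View pics/ocad.png

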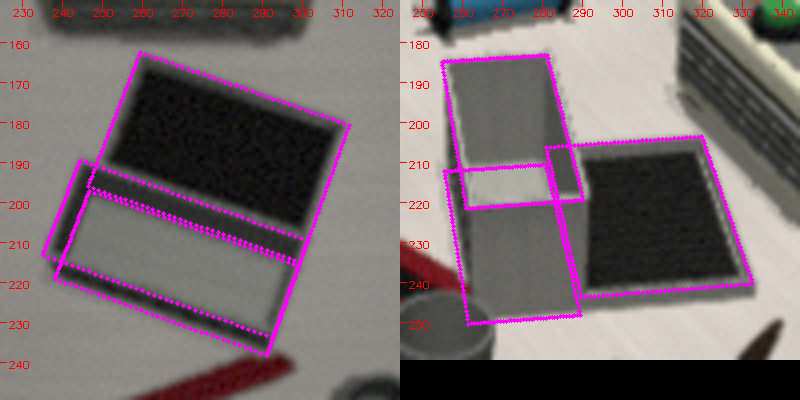

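View pics/osta.png

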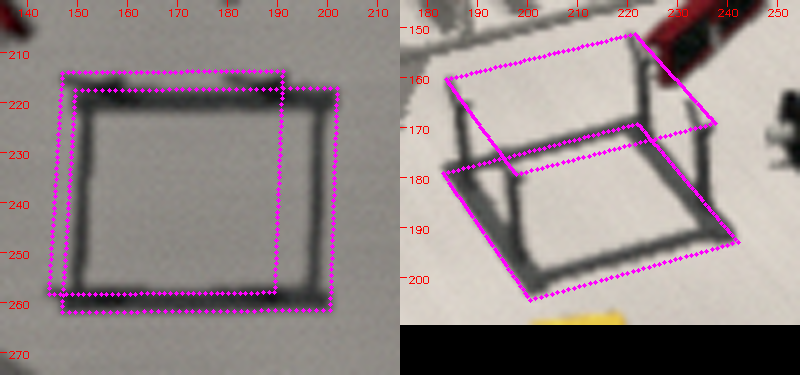

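View pics/orac.png

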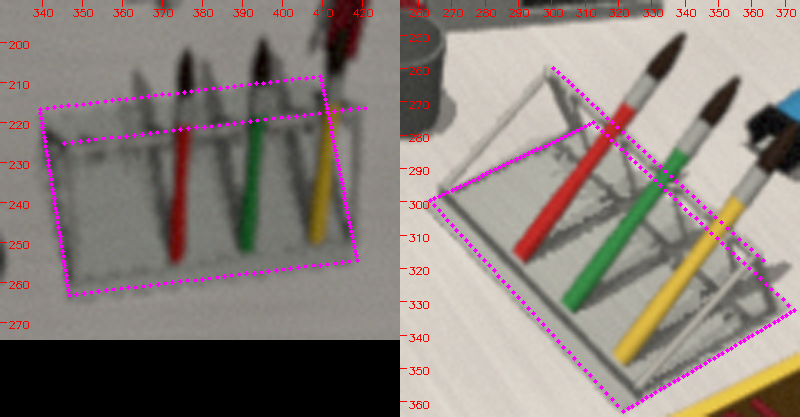

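```bash
cat > fit2.py <<'E'
exec(open('fit.py').read().split('m=[(160')[0])
from ov import *
ims={n:cv2.imread(f'pics/{n}0.png')[:,:,::-1] for n in("top","side")}
m=[(160,91,16),(160,-91,16),(39,91,99),(-39,91,99),(-39,-91,99),(39,-91,99),(-39,-91,0)]
o=[("top",a,b) for a,b in zip(m,ct2((545,40),(760,113),(482,155),(443,257),(683,337),(716,230),(680,354)))]
m=[(-39,91,99),(39,91,99),(39,-91,99),(-39,-91,99),(160,91,16),(160,-91,16),(-39,-91,0)]
o+=[("side",a,b) for a,b in zip(m,cs2((272,198),(357,196),(389,315),(289,320),(485,265),(527,385),(293,412)))]
p,r=fit(o,[480,0,-.3]);print("caddy",p,np.degrees(p[2]));print(r.tolist())
show(p,CB,(225,150,325,250),(245,170,345,260),"ocad2",ims)
E
python3 fit2.py
```

```text
caddy [ 4.74562467e+02  2.10706211e+01 -3.71018176e-01] -21.25777563177473
[[-1.4, -1.5], [1.2, -0.5], [-1.7, -1.2], [-1.8, -1.0], [0.2, 0.9], [1.1, 1.3], [-0.6, 1.4], [-0.8, 0.9], [-0.0, -0.2], [-0.2, 0.2], [0.6, 0.9], [0.1, -0.6], [0.7, -0.0], [-0.1, 2.2]]
```

View pics/ocad2.png

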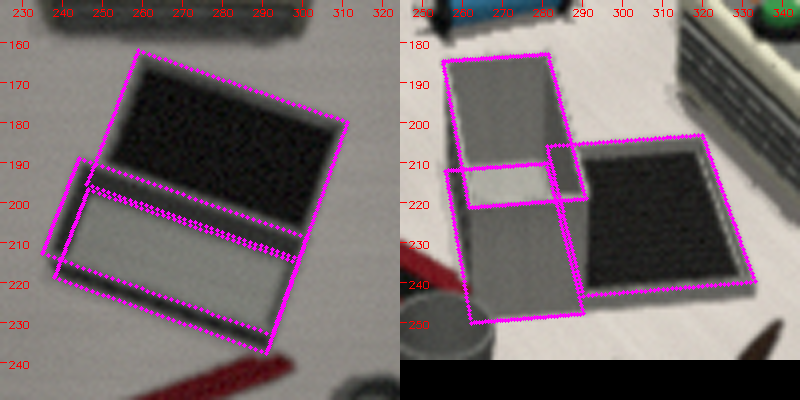

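```bash
cat > act.py <<'E'
from h import *
G=grasp_offset
def rot(yaw,tilt):
    # tool pointing down, jaws along 'y' of frame with given yaw; tilted so tool points down and toward +x of frame by tilt
    R0=np.array([[0,1,0],[1,0,0],[0,0,-1.]])   # tool x ->frame y, tool y -> frame x, z->-z
    return Ro.from_euler('z',yaw,degrees=True).as_matrix()@Ro.from_euler('y',-tilt,degrees=True).as_matrix()@R0
def eul(R): return Ro.from_matrix(R).as_euler('xyz',degrees=True)
def tcp(g,R): return np.asarray(g)+R[:,2]*G
def st(s=''):
    o=get_obs();print(s,'t',round(o['t'],1),'tcp',o['tcp_pos'].round(1),'F',o['wrist_force'].round(1),'w',round(o['grip_width'],1));return o
E
python3 - <<'E'
from act import *
print(G)
cy=-20.5;c=np.array([474.5,21,0]);Rc=Ro.from_euler('z',cy,degrees=True).as_matrix()
R=rot(6.4,0)
for nm,g in(("red",(449.1,-294.6,114)),):
    for dz in(0,100,140):
        print(nm,dz,solve_ik(list(tcp(np.array(g)+[0,0,dz],R)),list(eul(R))))
th=23.5
R=rot(cy,45-th)
for y in(44,0,-44):
    b=c+Rc@[-15,y,6]; 
    d=Rc@[np.sin(np.radians(th)),0,np.cos(np.radians(th))]
    for dz in(0,120): print(y,dz,b+150*d,solve_ik(list(tcp(b+150*d+[0,0,dz],R)),list(eul(R))))
E
```

```text
18.700000000000003
red 0 [ -40.75260801   11.00605437  110.1061495     0.           58.88779613
 -137.15260801]
red 100 [ -40.75260801    3.69793395  106.26926322    0.           70.03280283
 -137.15260801]
red 140 [ -40.75260801    1.48905625  104.0924297     0.           74.41851405
 -137.15260801]
44 0 [531.88361644  46.51995696 143.55901116] [  1.73913109  -1.35572206 122.28306413 -12.53697326  39.71844957
 -59.46495153]
44 120 [531.88361644  46.51995696 143.55901116] [  1.73913109 -10.58718273 116.47091532  -9.81199908  54.48415875
 -63.43409367]
0 0 [516.47449166   5.30638064 143.55901116] [ -3.85204464  -4.17257546 124.96188965  -9.61905849  38.9301902
 -66.94192308]
0 120 [516.47449166   5.30638064 143.55901116] [ -3.85204464 -13.62094099 118.94938754  -7.43595554  54.22491044
 -70.08927757]
-44 0 [501.06536689 -35.90719569 143.55901116] [ -9.89373626  -6.59440798 127.1533997   -6.2291233   38.44067227
 -75.23025921]
-44 120 [501.06536689 -35.90719569 143.55901116] [ -9.89373626 -16.20824492 120.95767047  -4.77214251  54.17960785
 -77.31953653]
```

Run:
```python
from act import *
im0=get_image("side")
R=rot(6.4,0);e=list(eul(R));g=np.array([449.5,-294.6,113])
grip(36,40)
goto(list(tcp(g+[0,0,130],R)),e);st('above')
move_l(list(tcp(g+[0,0,35],R)),speed=250)
im=get_image("side");crop("side",im,(255,180,415,365),"r1");crop("top",get_image("top"),(325,145,445,275),"r1t")
st('near')
```

```text
above t 3.8 tcp [ 449.9 -294.   224.3] F [-0.6 -0.1  0.3] w 36.3
near t 4.4 tcp [ 451.2 -295.8  131.7] F [0.2 0.2 0.1] w 36.1
```

View pics/r1.png

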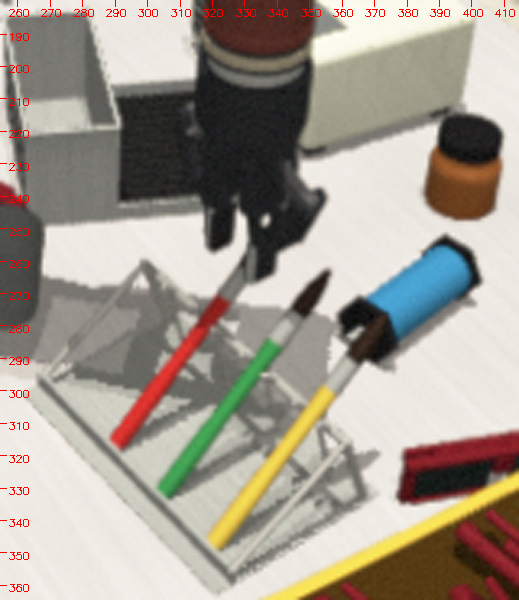

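View pics/r1t.png

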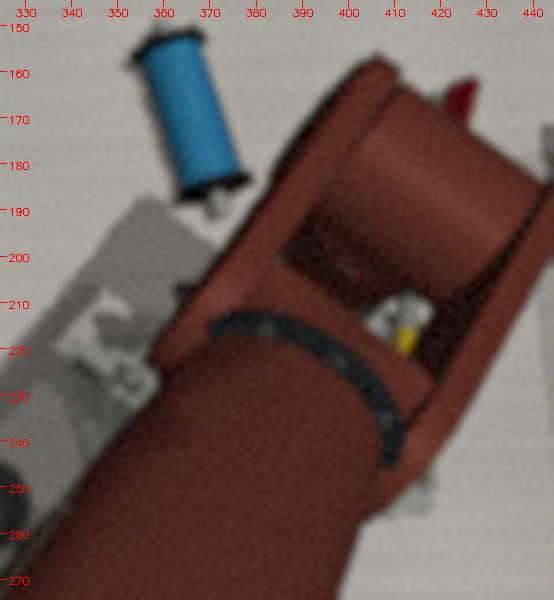

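Run:
```python
from act import *
print(proj("side",[[451,-296,132],[451,-296,138],[449.5,-294.6,113]]))
```

```text
[[328.91486412 260.53916213]
 [329.0917439  258.55149835]
 [327.48519109 266.60358488]]
```

```bash
cat >> act.py <<'E'
CY=-20.5;CC=np.array([474.5,21,0]);Rc=Ro.from_euler('z',CY,degrees=True).as_matrix()
TH=23.5;BX=-15
def pick(g):
    R=rot(6.4,0)
    move_l(list(tcp(g,R)),speed=100);st('at');grip(5,40);st('gripped')
    move_l(list(tcp(g+np.array([0,0,20]),R)),speed=80)
    move_l(list(tcp(g+np.array([0,0,150]),R)),speed=250);st('lifted')
def place(y,dz=0):
    R=rot(CY,45-TH);e=list(eul(R))
    d=Rc@[np.sin(np.radians(TH)),0,np.cos(np.radians(TH))]
    g=CC+Rc@[BX,y,6.5]+150*d
    goto(list(tcp(g+[0,0,130],R)),e);wait(.3);st('over')
    return g,R
def lower(g,R):
    move_l(list(tcp(g+[0,0,14],R)),speed=120);wait(.3);o=st('low');f0=o['wrist_force'][2]
    z=14
    while z>-8:
        z-=2;move_l(list(tcp(g+[0,0,z],R)),speed=20);wait(.1);f=get_obs()['wrist_force']
        if f[2]-f0>1.5 or np.linalg.norm(f-o['wrist_force'])>3: break
    st(f'touch z={z}')
def release(g,R):
    w=get_obs()['grip_width'];grip(w+4);wait(.3);grip(32);wait(.3)
    p=get_obs()['tcp_pos'];move_l(list(p-R[:,2]*70),speed=100)
    move_l(list(get_obs()['tcp_pos']+[0,0,80]),speed=250);st('released')
E
python3 - <<'E'
from act import *
pick(np.array([449.5,-294.6,113]))
g,R=place(44)
for n in("side","top"):
    im=get_image(n);cv2.imwrite(f"pics/{n}1.png",im[:,:,::-1])
E
```

```text
at t 4.9 tcp [ 449.6 -294.6   94.4] F [1.1 0.5 0.1] w 35.8
gripped t 5.2 tcp [ 450.2 -295.2   95.2] F [-0.  -0.2  0.9] w 12.4
lifted t 6.3 tcp [ 448.7 -293.9  242.8] F [ 0.  -0.1 -1. ] w 12.3
over t 7.9 tcp [538.5  43.4 256.6] F [-0.1 -0.9 -0.2] w 12.6
```

View pics/side1.png

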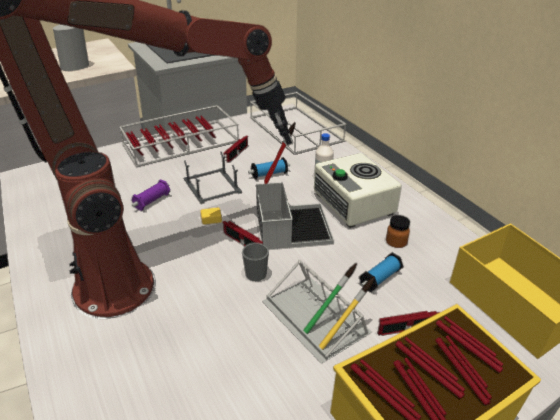

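View pics/top1.png

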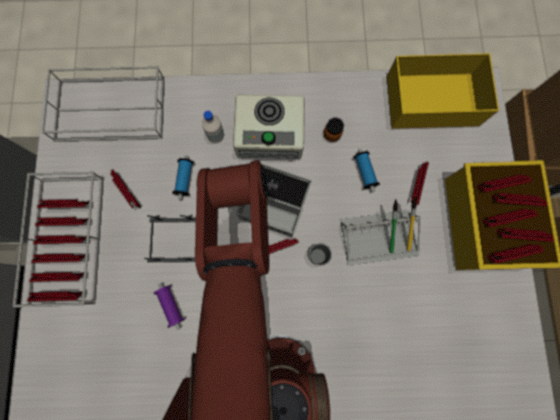

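Run:
```python
from act import *
b=CC+Rc@[BX,44,136.5];print(proj("side",b)); crop("side",cv2.imread('pics/side1.png')[:,:,::-1],(230,110,310,210),"b1",pts=proj("side",[b]))
```

```text
[[264.84176101 181.94083441]]
```

View pics/b1.png

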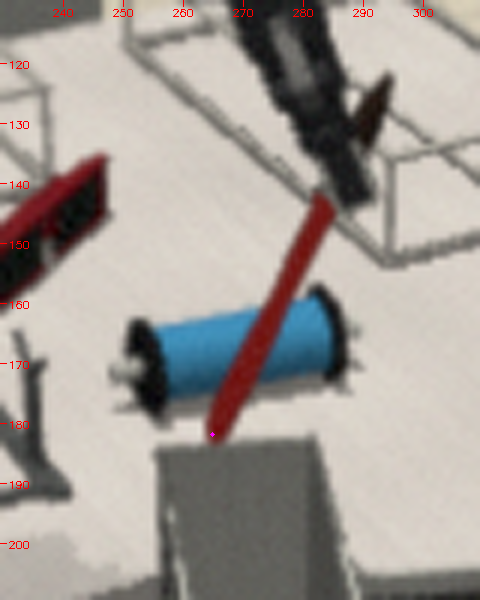

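The butt is exactly where predicted (265,182). Lower and release.

Run:
```python
from act import *
R=rot(CY,45-TH);d=Rc@[np.sin(np.radians(TH)),0,np.cos(np.radians(TH))]
g=CC+Rc@[BX,44,6.5]+150*d
lower(g,R);release(g,R)
im=get_image("side");crop("side",im,(210,100,350,260),"p1")
```

```text
low t 9.4 tcp [538.7  44.1 141.3] F [-0.2 -0.5 -0.8] w 12.5
touch z=0 t 11.9 tcp [539.2  44.1 127.5] F [ 0.5 -0.2  2.7] w 12.5
released t 14.3 tcp [514.2  53.  271.7] F [ 0.5  0.2 -1.4] w 32.0
```

View pics/p1.png

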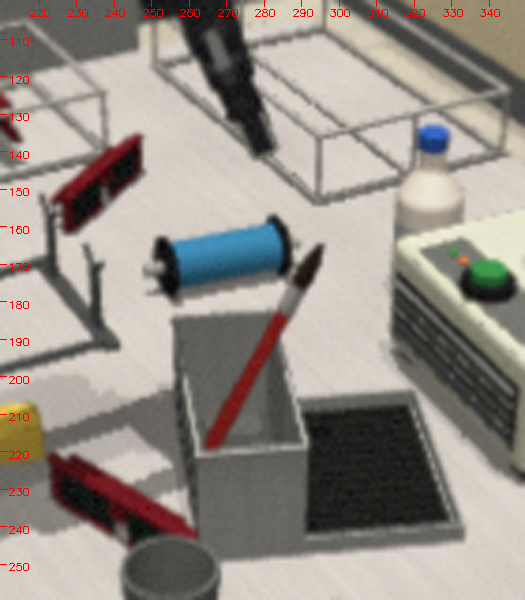

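Run:
```python
from act import *
R=rot(6.4,0);e=list(eul(R));g=np.array([456,-350,113.])
grip(34)
goto(list(tcp(g+[0,0,130],R)),e)
im=get_image("top");cv2.imwrite("pics/top2.png",im[:,:,::-1])
pick(g)
im=get_image("side");crop("side",im,(230,130,410,360),"g1")
gg,RR=place(0)
crop("side",get_image("side"),(210,100,350,260),"g2")
```

```text
at t 17.6 tcp [ 456.6 -350.5   95.2] F [-0.7  0.  -0.3] w 33.9
gripped t 17.9 tcp [ 456.4 -350.5   95. ] F [0.2 0.4 1.7] w 12.8
lifted t 19.0 tcp [ 455.3 -349.3  242.8] F [-0.2 -0.1 -1.3] w 12.4
over t 20.7 tcp [523.1   2.2 256.6] F [-1.2  0.3 -0. ] w 12.4
```

View pics/g2.png

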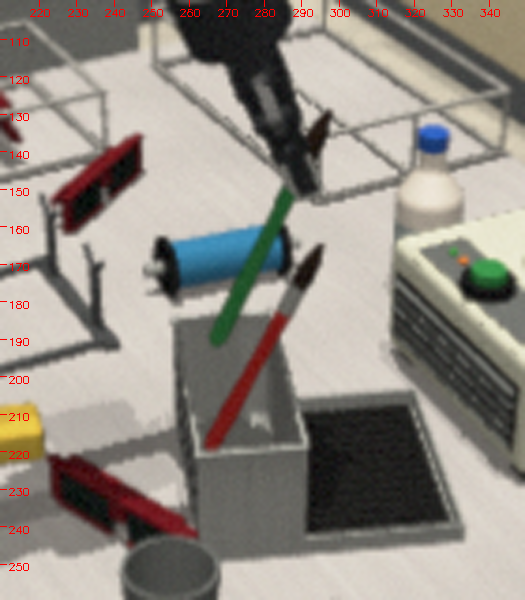

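Run:
```python
from act import *
R=rot(CY,45-TH);d=Rc@[np.sin(np.radians(TH)),0,np.cos(np.radians(TH))]
g=CC+Rc@[BX,0,6.5]+150*d
lower(g,R);release(g,R)
R=rot(6.4,0);e=list(eul(R));g=np.array([461.5,-405.8,113.])
grip(34)
goto(list(tcp(g+[0,0,130],R)),e)
for n in("side","top"):cv2.imwrite(f"pics/{n}3.png",get_image(n)[:,:,::-1])
```

```text
low t 22.2 tcp [523.3   2.9 141.3] F [ 0.6 -0.8 -0.3] w 12.6
touch z=0 t 24.6 tcp [523.7   2.8 127.4] F [0.4 0.5 2.2] w 12.7
released t 27.1 tcp [498.8  11.8 271.7] F [0.5 0.3 0.5] w 32.1
```

View pics/side3.png

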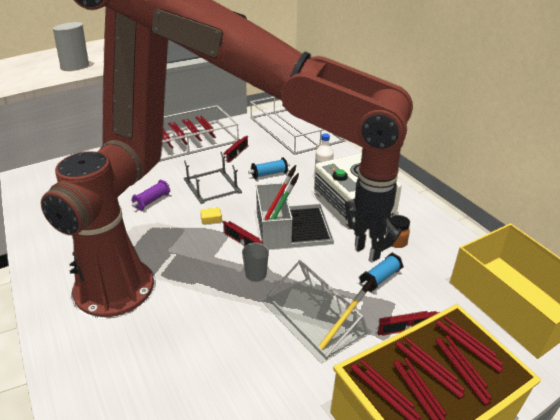

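View pics/top3.png

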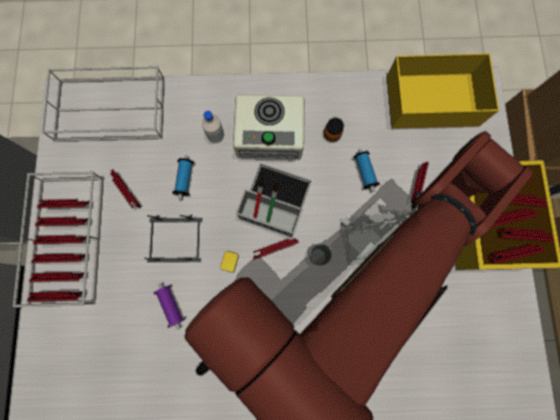

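Run:
```python
from act import *
g=np.array([461.5,-405.8,113.])
pick(g)
gg,RR=place(-44)
crop("side",get_image("side"),(210,100,350,260),"y2")
lower(gg,RR);release(gg,RR)
crop("side",get_image("side"),(210,100,350,260),"y3")
```

```text
at t 30.4 tcp [ 462.1 -406.4   95.3] F [0.4 0.4 0.6] w 34.2
gripped t 30.7 tcp [ 461.9 -406.3   95.1] F [ 0.  -0.1  2.8] w 12.4
lifted t 31.8 tcp [ 460.8 -405.1  242.7] F [ 0.2 -0.4 -1.4] w 12.6
over t 33.5 tcp [507.7 -39.  256.7] F [0.3 0.2 0.4] w 12.7
low t 34.9 tcp [507.9 -38.4 141.3] F [-0.5 -0.1  0.4] w 12.3
touch z=-2 t 37.7 tcp [509.5 -38.8 126.6] F [ 0.7 -1.5  5.7] w 12.1
released t 40.1 tcp [483.4 -29.4 269.7] F [-0.5  0.5 -0.1] w 32.2
```

View pics/y3.png

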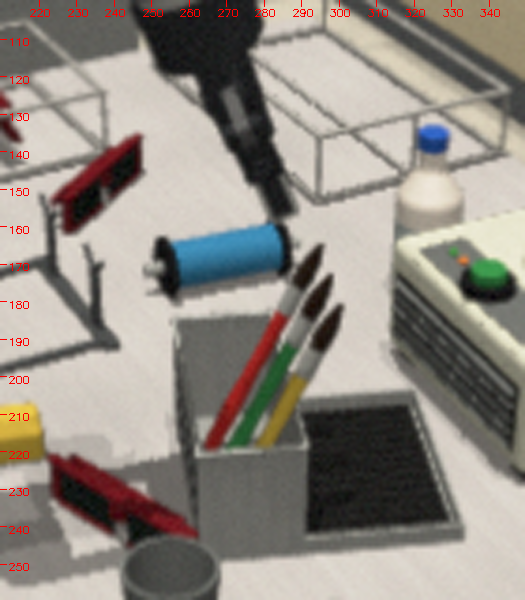

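```bash
python3 - <<'E'
from rol import *
from act import *
R=rot(0,0)
goto(list(tcp([420,-250,260],R)),list(eul(R)))
ims={n:get_image(n) for n in("top","side")}
for n in ims: cv2.imwrite(f"pics/{n}4.png",ims[n][:,:,::-1])
for k,(p0,tb,sb) in enumerate((([616,298,-.11],(160,145,210,210),(240,150,300,190)),([629,-297,.25],(340,140,390,205),(350,240,410,300)))):
    x,f=fitr(ims,p0);print(x,np.degrees(x[2]),f)
    for n in ims:
        y,f=fitr({n:ims[n]},p0);print(' ',n,y,np.degrees(y[2]),f)
    for n,b in(("top",tb),("side",sb)):
        crop(n,ims[n],b,f"rol{k}{n}",s=6,pts=cv2.convexHull(proj(n,cyl(x)).astype(np.float32)).reshape(-1,2))
a=[cv2.imread(f"pics/rol{k}{n}.png") for k in(0,1) for n in("top","side")]
H=max(i.shape[0] for i in a);W=sum(i.shape[1] for i in a)
o=np.zeros((800,800,3),np.uint8);
for i,(x,y) in zip(a,((0,0),(400,0),(0,400),(400,400))): h,w=min(400,i.shape[0]),min(400,i.shape[1]);o[y:y+h,x:x+w]=i[:h,:w]
cv2.imwrite("pics/rol.png",o[:,:])
E
python3 -c "
import cv2;i=cv2.imread('pics/rol.png');cv2.imwrite('pics/rolb.png',cv2.resize(i,(600,600)))"
```

```text
[ 6.17101692e+02  2.97430412e+02 -1.04748034e-01] -6.001620281150867 0.4011373345261945
  top [ 6.17463602e+02  2.95764545e+02 -8.73302962e-02] -5.00365739714501 0.21740769034886678
  side [ 6.19538466e+02  3.00451278e+02 -9.18630476e-02] -5.263364920566357 0.15688588119613625
[ 6.28701020e+02 -2.96501385e+02  2.56749933e-01] 14.7106875641912 0.4719951142325736
  top [ 6.21264471e+02 -2.99055868e+02  2.14782800e-01] 12.306147933918593 0.22546003016591254
  side [ 6.33092267e+02 -2.94580781e+02  2.65962313e-01] 15.238518066989974 0.18767392437547617
```

View pics/rolb.png

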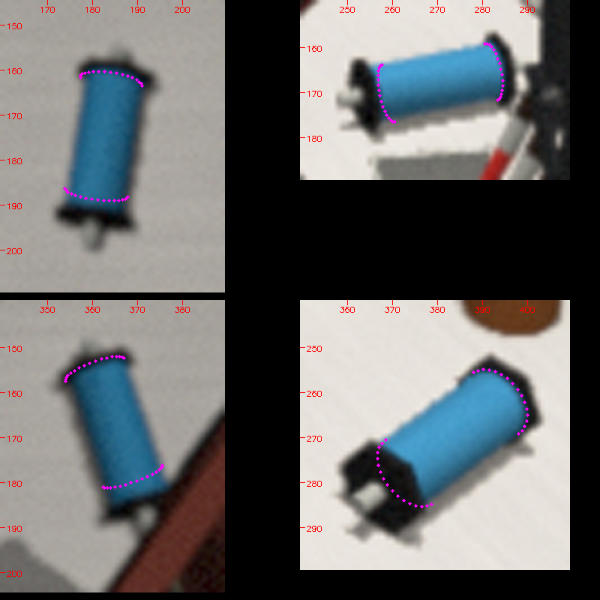

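View pics/top4.png

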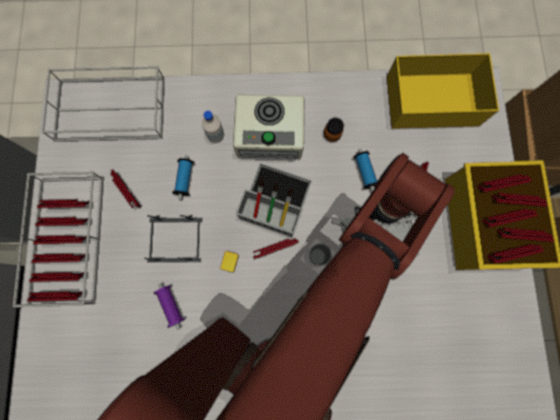

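```bash
cat > patch.py <<'E'
s=open('rol.py').read()
a,b=s.split('def sil'); b='def fitr'+b.split('def fitr')[1]
a=a.replace("L=42","L=50")
a+='''hx=np.radians(np.arange(30,390,60))
def collar(p,sg,z):
    c,s=np.cos(p[2]),np.sin(p[2]);r=25/np.cos(np.pi/6);out=[]
    for x in(sg*50,sg*58):
        for t in hx: out.append((p[0]+c*x-s*r*np.cos(t+np.pi/6*0+np.pi/6*(0)+np.pi/2*0),p[1]+s*x+c*r*np.cos(t),z+r*np.sin(t)))
    return np.array(out)
def hull(n,X): return np.round((cv2.convexHull(proj(n,X).astype(np.float32)).reshape(-1,2)+.5)*4).astype(int)
def sil(n,p,z):
    m=np.zeros((420*4,560*4),np.uint8);cv2.fillPoly(m,[hull(n,cyl(p,z))],255)
    o=-C[n]['R'].T@C[n]['t'];sg=1 if (o[0]-p[0])*np.cos(p[2])+(o[1]-p[1])*np.sin(p[2])>0 else -1
    cv2.fillPoly(m,[hull(n,collar(p,sg,z))],0)
    return cv2.resize(m,(560,420),interpolation=cv2.INTER_AREA)/255.
'''
# flats top/bottom: vertices at 0,60,...
a=a.replace("np.arange(30,390,60)","np.arange(0,360,60)")
open('rol.py','w').write(a+b)
E
python3 patch.py
python3 - <<'E'
from rol import *
ims={n:cv2.imread(f"pics/{n}4.png")[:,:,::-1] for n in("top","side")}
for p0 in([616,298,-.11],[629,-297,.25]):
    x,f=fitr(ims,p0);print(x,np.degrees(x[2]),f)
    for n in ims:
        y,f=fitr({n:ims[n]},p0);print(' ',n,y,np.degrees(y[2]),f)
E
```

```text
[ 6.12403064e+02  2.98608656e+02 -1.69141628e-01] -9.691101450954278 0.3489812379765529
  top [ 6.09336544e+02  2.96429084e+02 -1.02876140e-01] -5.894368622907351 0.17975044563279857
  side [ 6.14099994e+02  3.01576639e+02 -1.86954005e-01] -10.711675421444529 0.1440453467522702
[ 6.18025960e+02 -2.98928417e+02  2.50456279e-01] 14.350087726731232 0.30151341581150315
  top [ 6.18330859e+02 -2.99597912e+02  2.14204140e-01] 12.272993176556566 0.1702061337355455
  side [ 6.19134269e+02 -2.97341757e+02  2.10686967e-01] 12.071474025523356 0.11542563855808172
```

Run:
```python
from act import *
R=rot(-8,0);e=list(eul(R));g=np.array([612.,298.5,26])
print(solve_ik(list(tcp(g,R)),e))
grip(80,50)
goto(list(tcp(g+[0,0,150],R)),e)
move_l(list(tcp(g+[0,0,45],R)),speed=200);wait(.2)
crop("side",get_image("side"),(220,120,320,195),"ra1")
st()
```

```text
[ 2.00999916e+01  3.32526530e+01  9.07360672e+01 -2.54444375e-14
  5.60112797e+01 -6.19000084e+01]
 t 44.8 tcp [613.5 299.1  54.5] F [0.6 0.1 0.4] w 79.9
```

View pics/ra1.png

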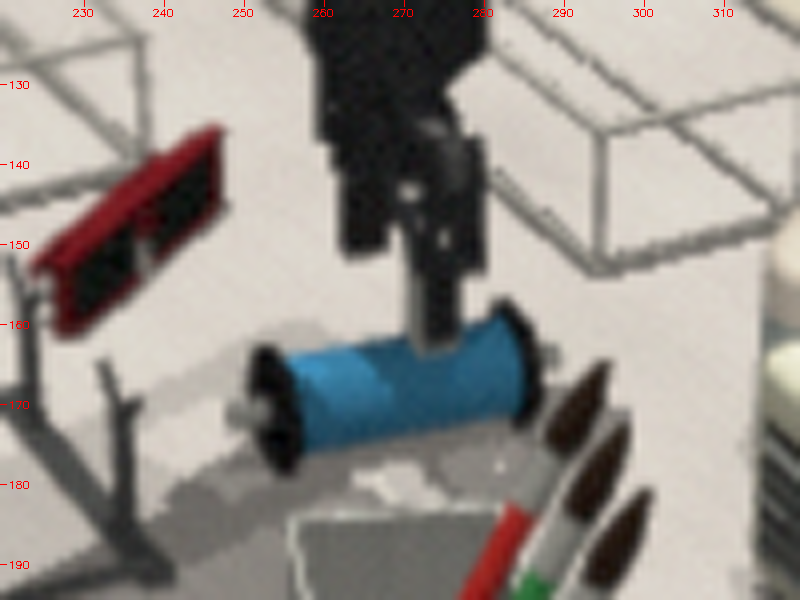

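Run:
```python
from act import *
R=rot(-8,0);e=list(eul(R));g=np.array([612.,298.5,26])
move_l(list(tcp(g,R)),speed=80);st('at');grip(30,50);wait(.2);st('gripped')
move_l(list(tcp(g+[0,0,110],R)),speed=150);st('lifted')
# over the stand
S=np.array([410.1,323.5]);a=-1.0
sR=Ro.from_euler('z',a,degrees=True).as_matrix()
seat=sR@[0,50,0]+[S[0],S[1],72];print(seat)
R=rot(a,0)
move_l(list(tcp(seat+[0,0,60],R)),list(eul(R)),speed=200);wait(.3);st('over')
ims={n:get_image(n) for n in("top","side")}
for n in ims: cv2.imwrite(f"pics/{n}5.png",ims[n][:,:,::-1])
crop("side",ims["side"],(170,100,270,210),"ra2");crop("top",ims["top"],(120,170,220,280),"ra2t")
```

```text
at t 45.5 tcp [611.9 298.5   6.9] F [ 0.4 -0.8 -0.4] w 80.5
gripped t 46.1 tcp [612.9 298.7   8.5] F [ 0.2 -0.1  5.3] w 42.5
lifted t 47.0 tcp [610.7 298.1 115.6] F [-0.3  0.8 -2.8] w 42.3
[410.97262032 373.49238476  72.        ]
over t 48.5 tcp [411.6 373.2 113.3] F [-0.2 -0.4 -1.7] w 42.5
```

View pics/ra2.png

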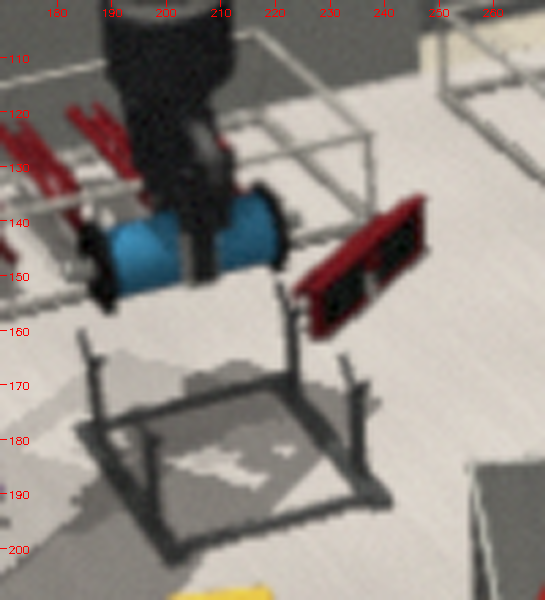

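View pics/ra2t.png

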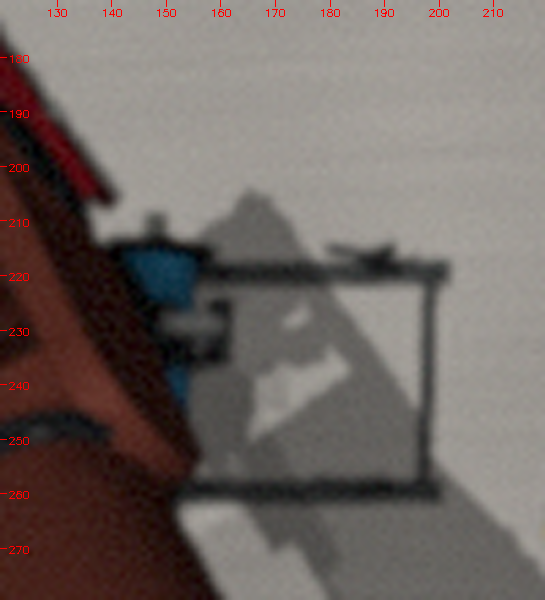

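Run:
```python
from rol import *
from act import *
ims={n:cv2.imread(f"pics/{n}5.png")[:,:,::-1] for n in("top","side")}
S=np.array([410.1,323.5]);sR=Ro.from_euler('z',-1,degrees=True).as_matrix()
P=[]
for sx in(-1,1):
    for sy in(-1,1):
        for t in np.linspace(-17,17,15): P.append(sR@[sx*64.5,sy*50+t,64+abs(t)]+[*S,0])
        for z in np.linspace(0,64,15): P.append(sR@[sx*64.5,sy*50,z]+[*S,0])
c=np.array([411.5,373.2,132]);R3=sR
A=[c+R3@[s*58,0,0] for s in np.linspace(-75/58,75/58,20)]
for sg in(-1,1):
    for t in np.radians(np.arange(0,360,15)): A.append(c+R3@[sg*50,22*np.cos(t),22*np.sin(t)])
Q=np.array(P+A)
crop("side",ims["side"],(170,120,250,210),"ov5",pts=proj("side",Q));crop("top",ims["top"],(130,190,215,270),"ov5t",pts=proj("top",Q))
```

```text
(no output)
```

View pics/ov5.png

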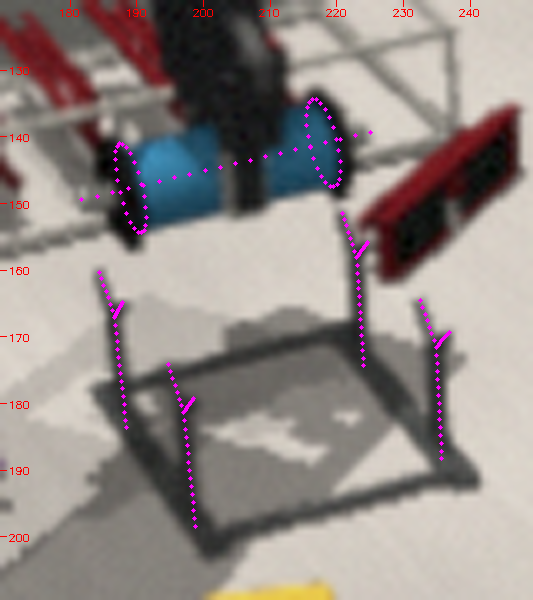

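View pics/ov5t.png

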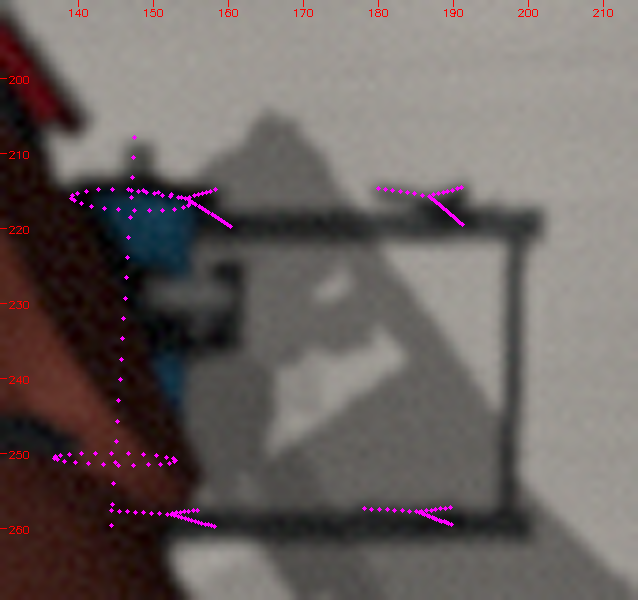

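Run:
```python
from act import *
ims={n:cv2.imread(f"pics/{n}5.png")[:,:,::-1] for n in("top","side")}
crop("side",ims["side"],(175,125,235,160),"z5");crop("top",ims["top"],(130,200,210,230),"z5t")
S=np.array([410.1,323.5]);sR=Ro.from_euler('z',-1,degrees=True).as_matrix()
c=np.array([411.5,373.2,132])
print(proj("side",[c+sR@[s,0,0] for s in(-75,-58,-50,50,58,75)]).round(1).tolist())
print(proj("top",[c+sR@[s,0,0] for s in(-75,-58,-50,50,58,75)]).round(1).tolist())
```

```text
[[181.7, 149.5], [186.8, 148.3], [189.1, 147.7], [218.0, 141.0], [220.3, 140.5], [225.0, 139.4]]
[[144.3, 259.6], [144.7, 253.6], [144.9, 250.7], [147.0, 216.2], [147.1, 213.5], [147.5, 207.8]]
```

View pics/z5.png

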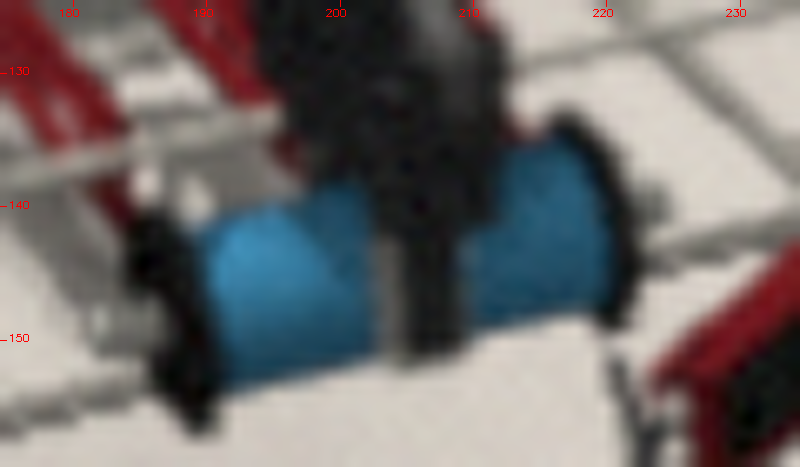

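View pics/z5t.png

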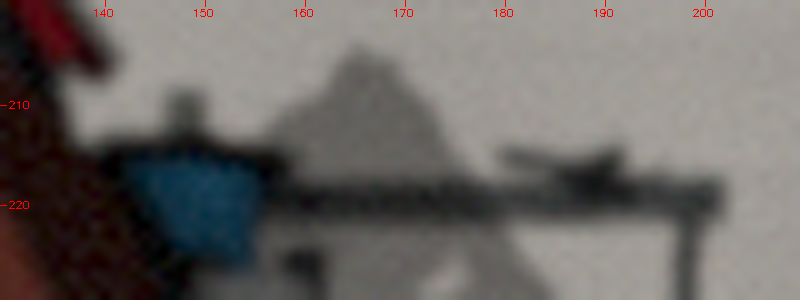

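```bash
cat >> act.py <<'E'
SA=-1.0;SS=np.array([410.6,323.5,72]);sR=Ro.from_euler('z',SA,degrees=True).as_matrix()
def seat_lower(sy,z0=60,zc=25):
    R=rot(SA,0);s=SS+sR@[0,sy,0]
    move_l(list(tcp(s+[0,0,40],R)),speed=60);wait(.3);o=st('s40');f0=o['wrist_force'];z=40
    while z>-4:
        z-=2 if z>6 else 1
        move_l(list(tcp(s+[0,0,z],R)),speed=30);wait(.1);f=get_obs()['wrist_force']-f0
        if abs(f).max()>4 : break
    st(f'stop z={z} df={f.round(1)}');return R
E
python3 - <<'E'
from act import *
seat_lower(50)
crop("side",get_image("side"),(170,120,250,210),"sl1")
E
```

```text
s40 t 49.4 tcp [411.7 373.7  93.7] F [-0.5  0.6 -2.1] w 42.6
stop z=3 df=[-0.3  1.   4.5] t 56.4 tcp [411.8 374.1  56.8] F [-0.8  1.6  2.4] w 42.7
```

View pics/sl1.png

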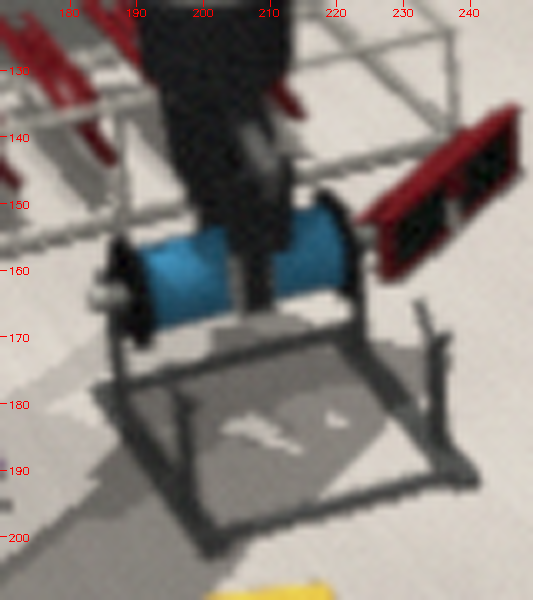

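Run:
```python
from act import *
R=rot(SA,0);s=SS+sR@[0,50,0]
for z in(2,1,0,-1):
    move_l(list(tcp(s+[0,0,z],R)),speed=20);wait(.2);o=st(f'z{z}')
    if o['wrist_force'][2]>9: break
grip(47);wait(.4);st('open a bit');grip(66);wait(.2)
p=get_obs()['tcp_pos'];move_l(list(p+[0,0,130]),speed=120);st('up')
crop("side",get_image("side"),(170,120,250,210),"sl2")
```

```text
z2 t 56.9 tcp [412.  374.5  56.3] F [-1.6  2.1  5. ] w 43.0
z1 t 57.4 tcp [412.2 374.9  55.8] F [-1.   2.7  7.9] w 42.8
z0 t 57.8 tcp [412.3 375.   55.6] F [-3.6  1.9 11.9] w 42.4
open a bit t 58.4 tcp [412.1 374.   53.5] F [2.6 4.5 1. ] w 47.1
up t 60.2 tcp [410.5 372.7 181.9] F [ 0.1 -0.6  0.4] w 65.9
```

View pics/sl2.png

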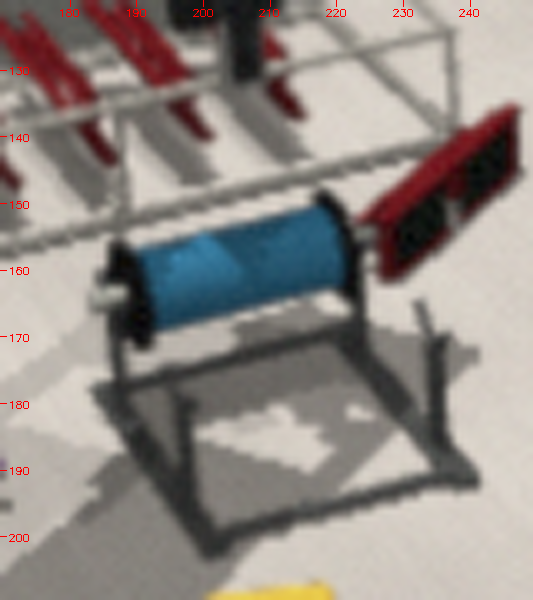

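Run:
```python
from rol import *
from act import *
ims={n:get_image(n) for n in("top","side")}
for n in ims: cv2.imwrite(f"pics/{n}6.png",ims[n][:,:,::-1])
for p0 in([620,-298,.22],):
    x,f=fitr(ims,p0);print(x,np.degrees(x[2]),f)
    for n in ims:
        y,f=fitr({n:ims[n]},p0);print(' ',n,y,np.degrees(y[2]),f)
```

```text
[ 6.19308510e+02 -2.97933704e+02  2.17028098e-01] 12.4347940394388 0.2853638621198172
  top [ 6.17711111e+02 -3.00651640e+02  2.67639788e-01] 15.334630276670065 0.16304988316570151
  side [ 6.19658488e+02 -2.96633628e+02  2.09607103e-01] 12.00960233819416 0.10739438043258541
```

View pics/top6.png

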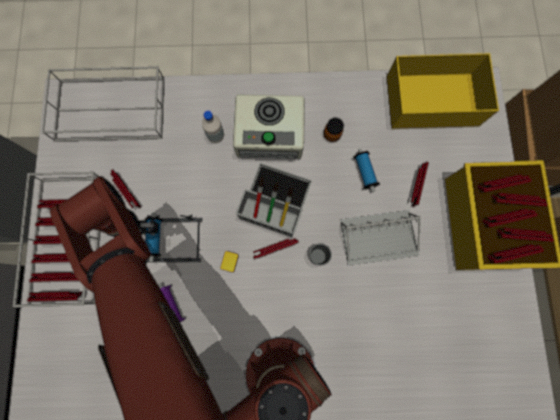

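View pics/side6.png

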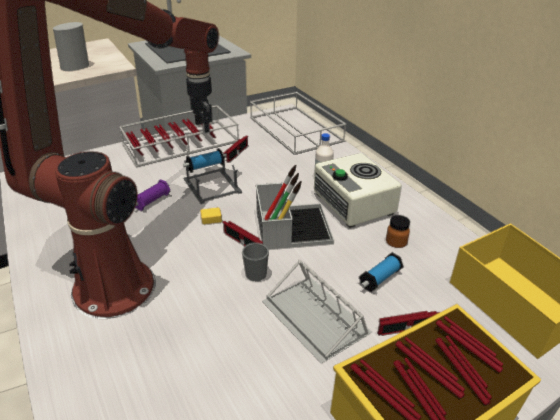

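Run:
```python
from act import *
R=rot(12.5,0);e=list(eul(R));g=np.array([618.8,-298.,26])
c=get_obs()['tcp_pos'];move_l([c[0],c[1],300],speed=200)
grip(80,50)
goto(list(tcp(g+[0,0,230],R)),e)
print(get_obs()['joint_pos'].round(0))
move_l(list(tcp(g+[0,0,45],R)),speed=250);wait(.2)
crop("side",get_image("side"),(340,220,420,300),"rb1");st()
```

```text
[ -31.   20.   83.    0.   77. -134.]
 t 65.0 tcp [ 620.2 -298.8   54.7] F [0.1 0.8 0.8] w 80.1
```

View pics/rb1.png

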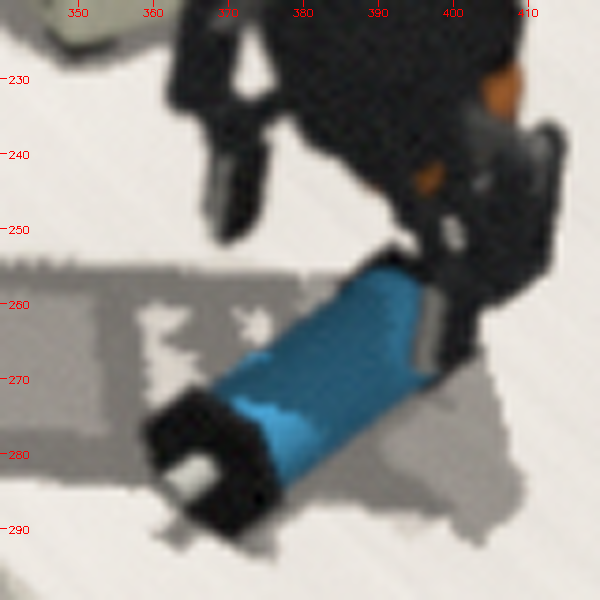

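Run:
```python
from act import *
R=rot(12.5,0);e=list(eul(R));g=np.array([618.8,-298.,26])
move_l(list(tcp(g,R)),speed=80);st('at');grip(30,50);wait(.2);st('gripped')
move_l(list(tcp(g+[0,0,240],R)),speed=200);st('lifted')
crop("side",get_image("side"),(300,120,420,300),"rb2")
R=rot(SA,0);s=SS+sR@[0,-49,0]
goto(list(tcp(s+[0,0,190],R)),list(eul(R)))
move_l(list(tcp(s+[0,0,60],R)),speed=150);wait(.3);st('over')
ims={n:get_image(n) for n in("top","side")}
for n in ims: cv2.imwrite(f"pics/{n}7.png",ims[n][:,:,::-1])
c=get_obs()['tcp_pos']+[0,0,17]
X=[c+sR@[q,0,0] for q in(-75,-58,-50,50,58,75)]
crop("side",ims["side"],(175,120,255,210),"rb3",pts=proj("side",X));crop("top",ims["top"],(130,190,215,270),"rb3t",pts=proj("top",X))
```

```text
at t 65.7 tcp [ 618.8 -298.     6.9] F [0.4 0.2 0.1] w 79.4
gripped t 66.3 tcp [ 619.7 -298.6    8.5] F [0.2 0.2 5.4] w 42.4
lifted t 67.7 tcp [ 617.8 -297.4  244.9] F [ 0.  -0.7 -2.1] w 42.6
over t 71.2 tcp [410.3 274.8 114.1] F [-0.2 -0.1 -3. ] w 42.7
```

View pics/rb3.png

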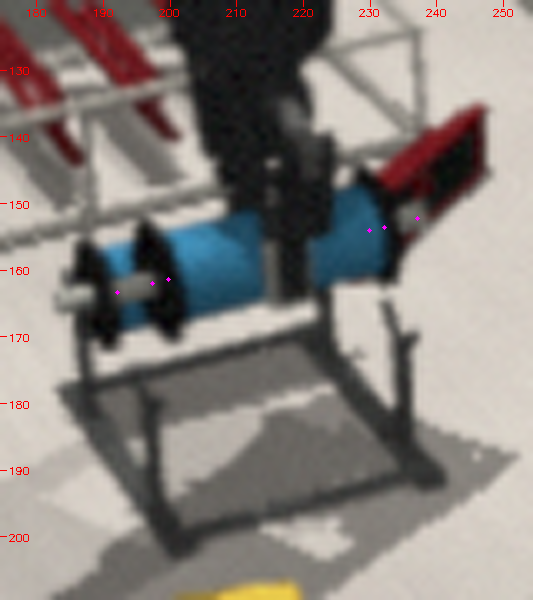

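View pics/rb3t.png

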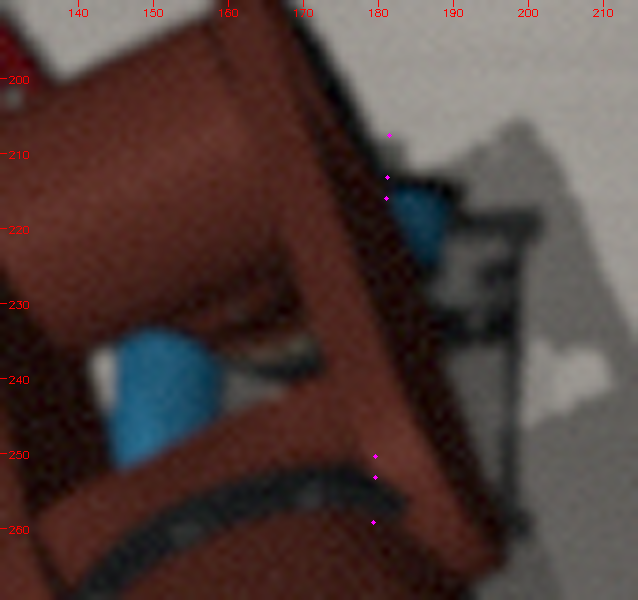

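Run:
```python
from act import *
seat_lower(-49)
R=rot(SA,0);s=SS+sR@[0,-49,0]
crop("side",get_image("side"),(175,120,255,210),"rb4")
```

```text
s40 t 72.1 tcp [410.1 274.7  93.7] F [-0.1  0.1 -2.4] w 42.6
stop z=2 df=[-0.8 -0.   8.2] t 79.5 tcp [410.1 274.9  56. ] F [-0.8  0.1  5.7] w 42.8
```

View pics/rb4.png

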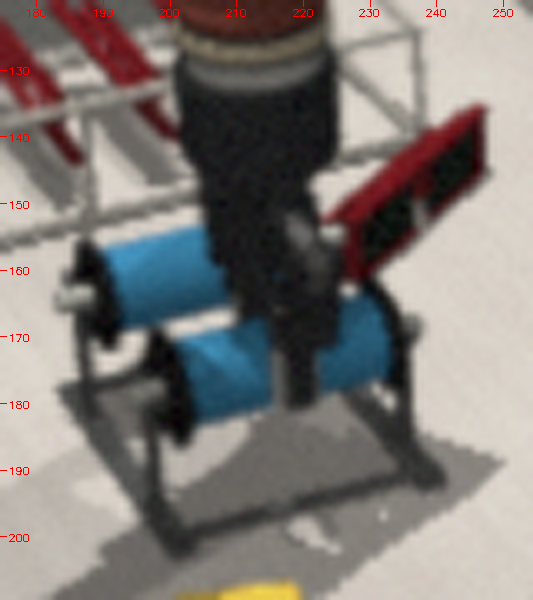

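Run:
```python
from act import *
R=rot(SA,0);s=SS+sR@[0,-49,0]
for z in(1,0,-1):
    move_l(list(tcp(s+[0,0,z],R)),speed=20);wait(.2);o=st(f'z{z}')
    if o['wrist_force'][2]>9: break
grip(47);wait(.4);st('open a bit');grip(64);wait(.2)
p=get_obs()['tcp_pos'];move_l(list(p+[0,0,170]),speed=120);st('up')
R=rot(0,0)
goto(list(tcp([480,-250,300],R)),list(eul(R)))
ims={n:get_image(n) for n in("top","side")}
for n in ims: cv2.imwrite(f"pics/{n}8.png",ims[n][:,:,::-1])
P=[]
for sy in(-50,50):
    for q in(-75,75): P.append(SS+[-.5,.5,0]+sR@[q,sy,0])
crop("side",ims["side"],(175,120,335,240),"f8");crop("top",ims["top"],(130,150,320,275),"f8t",pts=proj("top",P))
crop("top",ims["top"],(230,85,310,165),"btn",s=5)
```

```text
z1 t 80.0 tcp [410.1 275.1  55.7] F [-2.5  0.1 10.2] w 42.4
open a bit t 80.6 tcp [409.7 274.4  54.1] F [ 0.6  0.1 -0.4] w 47.2
up t 82.7 tcp [409.2 274.2 223.3] F [-0.6  0.6 -0.2] w 64.3
```

View pics/f8.png

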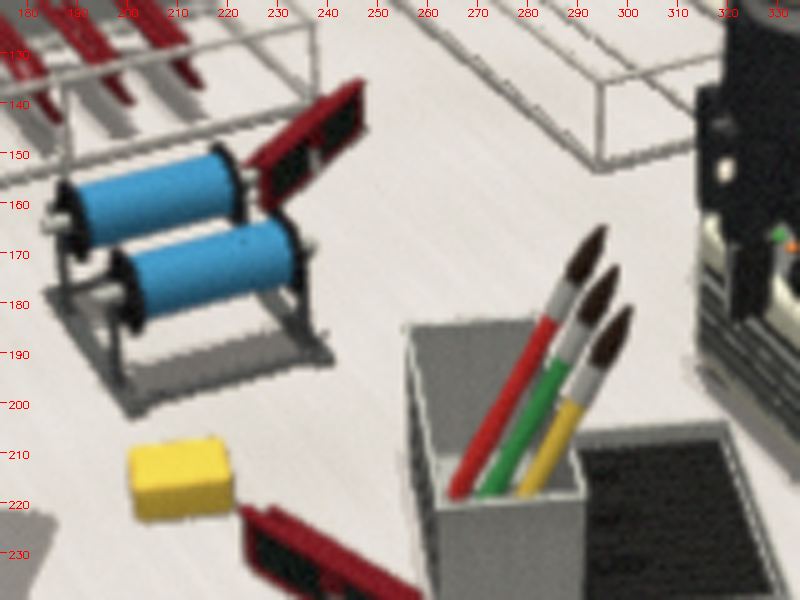

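View pics/f8t.png

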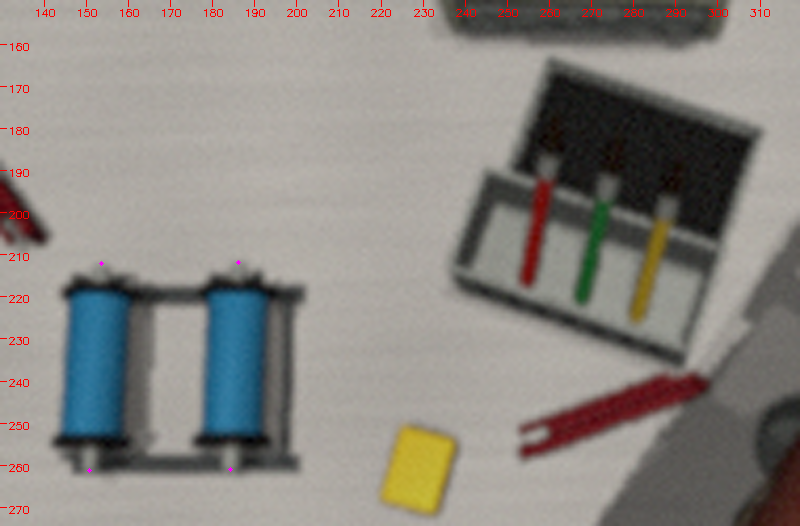

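View pics/btn.png

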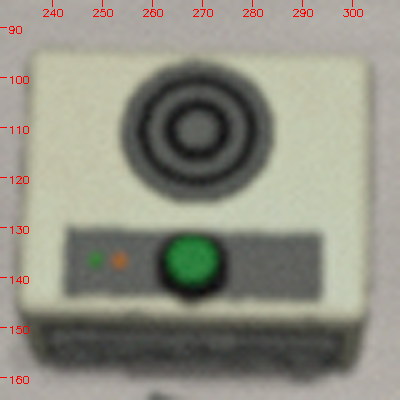

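View pics/side8.png

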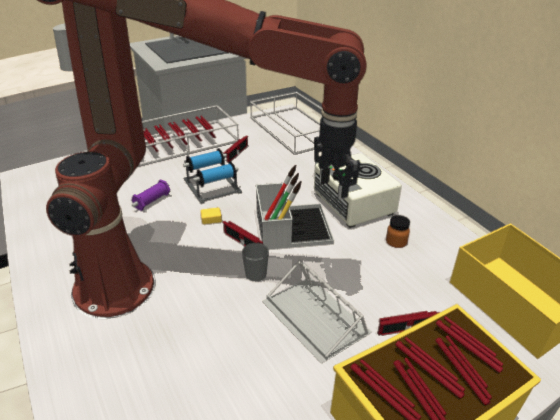

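Run:
```python
from act import *
b=tri((339.3,171.2),(267.7,136.1));print("btn",b,onz("top",(267.7,136.1),b[2]),onz("top",(267.7,136.1),130),onz("side",(339.3,171.2),130))
Ri=Rc.T
for n,s,t in(("red",(605,228),(555,120)),("green",(617,268),(616,142)),("yellow",(629,308),(678,165))):
    s=(175+s[0]/5-.5,120+s[1]/5-.5);t=(130+t[0]/4.2105-.5,150+t[1]/4.2105-.5)
    print(n,(Ri@(tri(s,t)-CC)).round(1))
for n,t in(("red",(527,285)),("green",(582,303)),("yellow",(637,320))):
    t=(130+t[0]/4.2105-.5,150+t[1]/4.2105-.5);print(n,'butt',(Ri@(onz("top",t,9)-CC)).round(1))
R=rot(0,0)
c=get_obs()['tcp_pos'];grip(0,20)
goto([b[0],b[1],b[2]+60],list(eul(R)));wait(.3);st('above')
im=get_image("side");crop("side",im,(290,110,390,200),"bt2",pts=proj("side",[b,[b[0],b[1],130]]))
```

```text
btn [696.80518368  16.90001149 136.45822835] [697.36838888  16.68247033 136.45822835] [700.06540251  16.72780445 130.        ] [702.79213476  25.61257362 130.        ]
red [ 69.2  42.3 185. ]
green [ 68.1  -1.2 184.9]
yellow [ 66.2 -45.4 186.7]
red butt [-16.3  41.9   9. ]
green butt [-15.9  -2.5   9. ]
yellow butt [-14.7 -46.3   9. ]
above t 87.0 tcp [696.8  15.8 197.1] F [0.3 0.1 0.1] w -0.0
```

View pics/bt2.png

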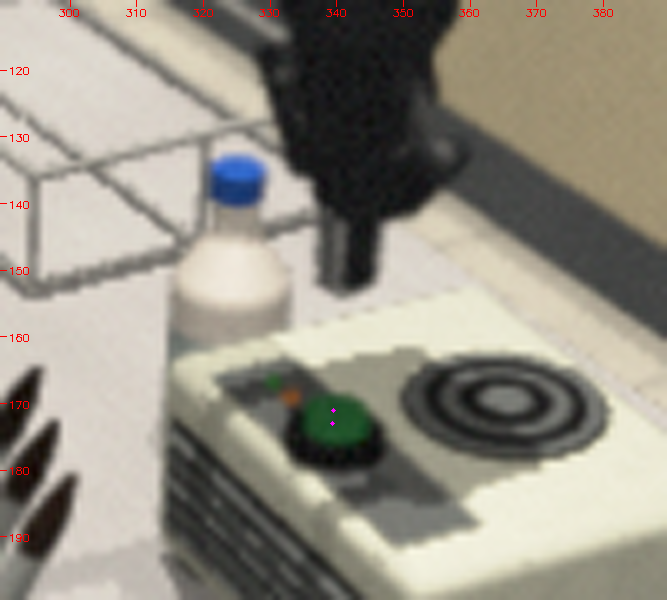

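Run:
```python
from act import *
x,y=697.5,16.5
move_l([x,y,150],speed=80);wait(.3);o=st('150');f0=o['wrist_force'][2];z=150
zs=None
while z>115:
    z-=1.5;move_l([x,y,z],speed=25);wait(.08);o=get_obs();f=o['wrist_force'][2]-f0
    if f>1: print(z,o['tcp_pos'][2].round(1),round(f,1))
    if f>12: break
wait(.3);st('pressed')
crop("side",get_image("side"),(290,110,390,200),"bt3")
move_l([x,y,150],speed=40);wait(.3);st('off')
move_l([x,y,260],speed=150)
R=rot(0,0);goto([480,-250,300],list(eul(R)));wait(.5)
for n in("top","side"): cv2.imwrite(f"pics/{n}9.png",get_image(n)[:,:,::-1])
st('end')
```

```text
150 t 88.0 tcp [697.9  16.5 150.8] F [-0.   0.7  0.3] w -0.3
133.5 133.8 2.0
132.0 132.3 2.9
130.5 130.8 5.0
129.0 130.1 6.9
127.5 130.0 12.0
126.0 129.9 15.6
pressed t 93.7 tcp [697.9  16.5 129.9] F [-5.7  0.5 15.9] w 0.2
off t 94.8 tcp [697.3  16.5 149.7] F [-0.4 -0.6  0.2] w 0.4
end t 97.6 tcp [ 480.1 -250.   300. ] F [ 0.1  0.4 -1. ] w 0.1
```

View pics/bt3.png

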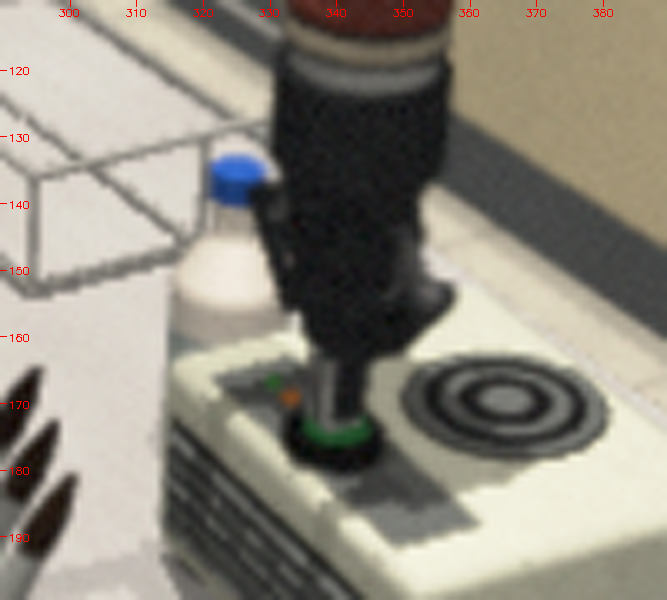

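View pics/side9.png

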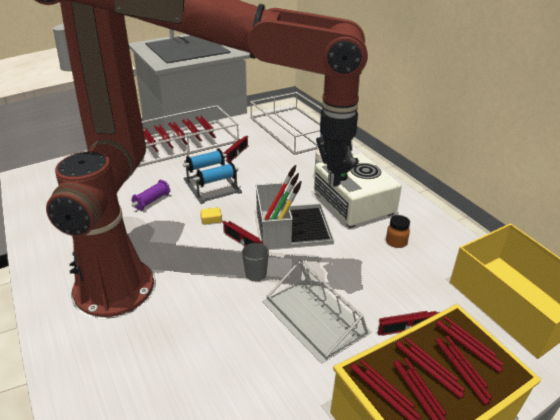

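View pics/top9.png

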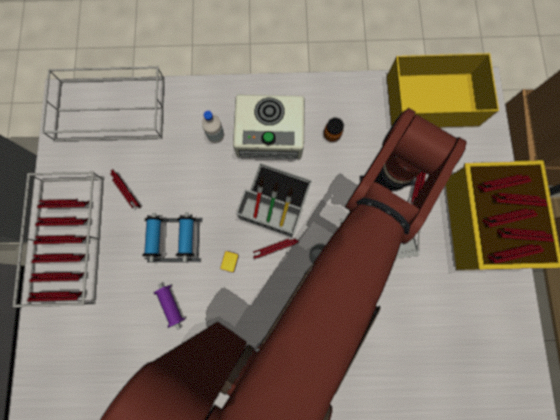

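```bash
python3 -c "
from act import *
st();sign_off()"
```

```text
t 97.6 tcp [ 480.1 -250.   300. ] F [ 0.1  0.4 -1. ] w 0.1
the job is handed in; nothing more can be done
```

The job is handed in at 97.6 s of the 210 s allowed. Sign-off gives no verdict, so what follows rests on my own checks.

- **Brushes:** Only the red, green and yellow brushes were there; no blue one. All three stand in the cup. I measured their tips about 66–69 mm towards the tray and about 185 mm high. Their butts are about 15 mm on the far side of the cup's centre, judged from the top view alone.
- **Rollers:** Both blue rollers were lowered until the wrist force showed both axle ends resting in the forks, then let go. In the last pictures they lie in the V forks, parallel to the stand.
- **Left alone:** The purple look-alike and the other things on the counter were not touched and look unmoved in the last pictures.
- **Start button:** I pressed it down until it hit a hard stop. The force rose from about 2 to 5 N and then sharply, over roughly 5 to 6 mm of travel, which matches the button's spring. I then lifted off. The last top view shows the green cap, but I did not measure that it came fully back up.

**Disagreements:** The two cameras differed by a few millimetres, up to about 9 mm sideways at the button. I went by the two-camera estimate, and the contact forces were consistent with it. The yellow brush touched the cup floor 2 mm lower than the other two.

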